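Pack the picnic caddy and close it up

ROBOT

A 7-joint arm with a two-finger parallel gripper is mounted at the origin on the work surface. World frame = base frame: x ahead of the robot, y to its left, z up, the work surface at z = 0. Lengths are in m, angles in degrees, forces in N, time in s.
With the tool pointing down it reaches from about 0.425 to 0.875 m from the base axis. Payload 4.7 kg.
Tool frame: the origin (TCP) lies midway between the tips of the shut fingers; the grasp point (between the pads) lies 19 mm behind it (robot.grasp_offset is the distance from the TCP to the grasp point, in m); y points along the fingers, x is the direction in which the jaws open and shut, and the axes are right-handed (so a half turn about y gives the same grasp; the last joint's range is limited). The gripper opens to 87 mm and grips with 3 to 60 N. Pads are 19 mm wide; open, the fingers measure 117 mm over their backs; the gripper's body (75 mm by 190 mm) begins 51 mm behind the grasp point.
Start: joints at [-68.405, 18.392, -4.016, 83.108, 1.295, 78.541, -3.26], TCP at [0.231, 0.608, 0.223] pointing down, gripper open.
Joint ranges: [-163.93, 163.93], [-17.29, 119.83], [-79.2, 71.16], [3.27, 140.29], [-89.18, 269.18], [5.43, 117.66], [-154.24, 154.24]. Speed limits (degrees/s): [147.25, 147.25, 180, 180, 180, 180, 180].

INTERFACE

Orientations are given as [roll, pitch, yaw] about the fixed x, y, z axes, in that order (R = Rz(yaw) Ry(pitch) Rx(roll)).
In Python, from plant import robot, imaging, job gives the robot as it stands.
- The arm moves only by the tool carry_out, never from a script. Its argument "rows" is a list of rows, each a list of 4 numbers: the shift along the tool's x, y, z in mm, then the turn about the tool's y in degrees. A call has 1 to 20 rows; each row is the pose to reach, as a shift and turn from the pose measured when the call began, along the tool's axes at that moment; what a row does not reach only later rows make up. A row lasts 1/10 s, in which the tool goes at most 50 mm and 8.59 degrees, less where a joint would pass 70% of its speed; a pose out of reach is approached as far as the arm can. A call with a gripper value outside its range is refused whole. "fingers" is the opening, from 0 (shut) to 1 (fully open), set as the call begins (left out, the last holds). The fingers move at their own pace and stop on an object; the grip force is fixed at half the most. Time passes only in rows, so rows that repeat a pose let the fingers close. It gives the time, the measured TCP pose, the force and the opening at its end, in the units of the state.
- robot.state(): the state, without advancing time (a new reading comes with each control period).
- imaging.snapshot(name): name is "scene" or "top" or "wrist"; returns the picture (420x560x3 uint8, red, green, blue); there is no depth.
- imaging.camera_info(name): a dict with "intrinsics" (3x3 intrinsics, pixels), "k1" (the pictures are not rectified: a ray, as slopes to the right and down, at radius r is drawn at 1 + k1 r^2 times it, then the intrinsics apply), "R" (3x3) and "t" (3): a world point X has camera coordinates R X + t; the wrist camera has in their place "T_tool_cam" (4x4, takes a point from camera to tool coordinates, whose origin is the TCP and whose axes are the tool frame's). Camera axes: x right, y down, z forward; pixel columns grow to the right and rows downward; lengths in m; the calibration is good to about 2 mm. A picture is of the moment at which its call begins: read the wrist's pose just before it. camera_info takes no time and is no camera call.
- job.sign_off(): hands the job in, once; it reports no verdict.
The state is a dict: "clock": time; "q": joint angles; "dq": joint speeds; "tau": joint torques, N m; "position": TCP position; "tool_rot": TCP orientation; "ft_force": force on the tool from outside, world axes, zero at the start; "torque": the same for the moment, N m; "finger_gap": finger opening in m.
Only numpy, scipy, OpenCV 4.12 (cv2) and the standard library are available. Lean on these libraries where they do the work, as an engineer would, in place of code of your own. Each camera call takes 0.05 s, during which the arm holds its last target.

TASK

Pack the picnic caddy: stack the deep tin, then the cooling plate on it, then the wooden lid (block side up) squarely in the caddy's bay, and then swing the clamp arm fully down over the lid. Stand every round snack pot upright in the caddy's open drawer, directly on its floor, and push the drawer fully shut. Leave the mug, mortar, jar and fruit bowl where they are.

Things in the scene. Friction and masses are not known exactly. Their poses are not given: they have to be found in the camera images.
- caddy: fixed plywood picnic caddy: base board 290 x 310 mm, 10 mm thick, with a stacking bay on its left (+y) half and a low drawer cabinet on its right half (176 mm wide, top 82 mm above the counter). Origin on the counter under the board; x points from the drawer front to the back, y left, z up; bay and drawer points have these same axes
- bay (a point): centre of the bay's floor (board top, 10 mm above the counter). Pocket 135 mm (x) by 65 mm (y) inside; wooden walls rise 70 mm above this floor: 8 mm end walls, and side posts only over the outer 20 mm at each corner, so the middle 95 mm of both long sides is open for fingers. The cabinet's side wall is 79 mm away towards -y
- clamp (a joint): angle of the clamp arm: 0 = level over the stack (fully down), up to 1.8 = raised; starts about upright, 1.55 to 1.75. Stiff (0.35 N m friction): stays where left. Straight steel bar 16 mm wide, 12 thick, end grip 18 x 16 x 40 mm. A pad under it meets the lid's block when level (1 mm play); it cannot come fully down on a badly seated stack
- clamp_pivot (a point): hinge of the clamp arm, behind the bay: 88 mm in +x of the bay's centre, 95 mm above its floor; hinge axis along y, axes as for the caddy. At clamp angle a the arm points along (-cos a, 0, sin a) of this frame
- clamp_tip (a point): free end of the clamp arm, 152 mm from the pivot on the arm's centre line; its axes turn with the arm, -x along the arm
- drawer (a joint): how far the drawer is out, in m: 0 = shut, 0.145 = fully out; starts 0.132 to 0.145. It slides towards -x of the caddy; friction 1.5 N; just push it shut
- drawer_floor (a point): point on the drawer's inner floor, 56 mm behind the inside of its front panel, midway across; moves with it. Inside: x from -56 to +89 mm, y +-75 mm of it. Side and back walls only 19 mm above the floor, front panel 63 mm. When d out, beyond x = d - 0.056 lies under the cabinet roof (underside 59 mm, top 65 mm above this floor)
- drawer_front (a point): top middle of the outer face of the drawer's white front panel (176 mm wide, 68 tall, 10 thick), 80 mm above the counter. A steel lip 90 mm wide sticks out 11 mm towards -x, 3 to 9 mm below it
- tin: deep open-topped steel food tin, 130 x 60 x 45 mm tall, walls 3 mm; origin at the centre of its underside, x along its length, z up
- plate: flat white plastic cooling plate, 130 x 60 x 16 mm thick, with grey ribs on top; origin at the centre of its underside, x along its length, z up
- lid: flat wooden lid, 130 x 60 x 14 mm thick, with a raised block 44 x 26 x 8 mm in the middle of its top (22 mm in all); origin at the centre of its underside, x along its length, z up
- pot0: plain round lidded metal snack pot, 56 mm across, 45 mm tall, 0.13 kg, standing on the counter; origin at the centre of its underside, z up; absent in some starts
- pot1: plain round lidded metal snack pot, 56 mm across, 45 mm tall, 0.13 kg, standing on the counter; origin at the centre of its underside, z up; absent in some starts
- pot2: plain round lidded metal snack pot, 56 mm across, 45 mm tall, 0.13 kg, standing on the counter; origin at the centre of its underside, z up; absent in some starts
- pot3: plain round lidded metal snack pot, 56 mm across, 45 mm tall, 0.13 kg, standing on the counter; origin at the centre of its underside, z up; absent in some starts
- mug: bystander: blue mug, 82 mm across, 95 mm tall; origin at the centre of its underside
- mortar: bystander: grey stone mortar with pestle, 104 mm across, 75 mm tall (pestle to 110 mm); origin at the centre of its underside
- jar: bystander: glass jar with steel cap, 76 mm across, 120 mm tall; origin at the centre of its underside
- bowl: bystander: orange fruit bowl, 150 mm across, 65 mm tall (fruit to 77 mm); origin at the centre of its underside
Mind the look-alikes: they are no part of the job. What is shaped like the pot1 but blue or yellow is not meant.

How it is judged:
By the outcome, as a careful person would: the job done as asked, in the order asked, and still so for the second after the job is handed in, with the robot touching nothing.
Of pot0, pot1, pot2, pot3 only 2 to 4 are there at a start; the rules pass over those that are not, and their reading is None.
At some moment in a run one of plate, lid, tin, pot0, pot1, pot2, pot3 may be knocked a few centimetres aside while the robot is not near it.
Once in a run the grip may slacken for a moment while it holds something.
It also fails if it takes over 200 s, if anything falls off the work surface, if the arm or the gripper's body presses on something with over 40 N, if the wrist force passes 120 N, or if a joint passes its speed limit or range.

## Working session

There is one attempt and no reset: what is moved stays moved. The work goes in short steps, Python scripts to look and compute and a tool call to move; the robot and the scene stay as the last step left them, time stands still between calls to the robot, and variables do not carry over. Pictures are saved under pics/ and viewed, and the job is handed in when it is done.

Besides the shell and the picture viewer there is one more tool, called after "Request:" by a JSON object that holds its "api" and its "payload", one argument or row to a line. carry_out: Moves the arm, as the interface text tells. Its arguments: {"type":"object","properties":{"rows":{"type":"array","items":{"type":"array","items":{"type":"number"}}},"fingers":{"type":"number"}},"required":["rows"]}

```bash
ls; mkdir -p pics
python3 - <<'E'
from plant import robot, imaging, job
import cv2
s=robot.state()
print({k:s[k] for k in ['clock','position','tool_rot','finger_gap','ft_force']}, robot.grasp_offset)
for n in ['scene','top','wrist']:
    im=imaging.snapshot(n); cv2.imwrite(f'pics/{n}0.png',im[:,:,::-1])
    print(n,imaging.camera_info(n))
E
```

```text
pics
{'clock': 0.0, 'position': array([0.23052186, 0.60715949, 0.22147145]), 'tool_rot': array([-90.00522468,   0.10788081,  69.21596547]), 'finger_gap': 0.0874005749313006, 'ft_force': array([-0.0710221 ,  0.51651377, -0.17198823])} 0.0187
scene {'intrinsics': array([[402.04968284,   0.        , 279.76322866],
       [  0.        , 402.04968284, 215.95866348],
       [  0.        ,   0.        ,   1.        ]]), 'k1': 0.021794023814200727, 'R': array([[ 0.80343036,  0.59521026,  0.0149803 ],
       [ 0.51371085, -0.68026185, -0.52282405],
       [-0.30099971,  0.42774825, -0.85230898]]), 't': array([-0.40203643, -0.25153288,  1.49928954])}
top {'intrinsics': array([[540.31902343,   0.        , 273.98865696],
       [  0.        , 540.31902343, 201.29486157],
       [  0.        ,   0.        ,   1.        ]]), 'k1': -0.17443577012540257, 'R': array([[ 0.01245796, -0.99989924,  0.0068053 ],
       [-0.99917389, -0.01271164, -0.03859978],
       [ 0.0386824 , -0.00631881, -0.99923158]]), 't': array([-0.04237691,  0.50983513,  1.57875073])}
wrist {'intrinsics': array([[331.63071309,   0.        , 284.79191697],
       [  0.        , 331.63071309, 204.96929765],
       [  0.        ,   0.        ,   1.        ]]), 'k1': 0.012276664770760311, 'T_tool_cam': array([[ 9.99999412e-01, -9.04964567e-04, -5.98326626e-04,
        -1.40000611e-05],
       [ 3.48109501e-04, -2.54690660e-01,  9.67022516e-01,
        -1.62378069e-01],
       [-1.02750932e-03, -9.67022155e-01, -2.54690195e-01,
         6.78213036e-02],
       [ 0.00000000e+00,  0.00000000e+00,  0.00000000e+00,
         1.00000000e+00]])}
```

View pics/scene0.png

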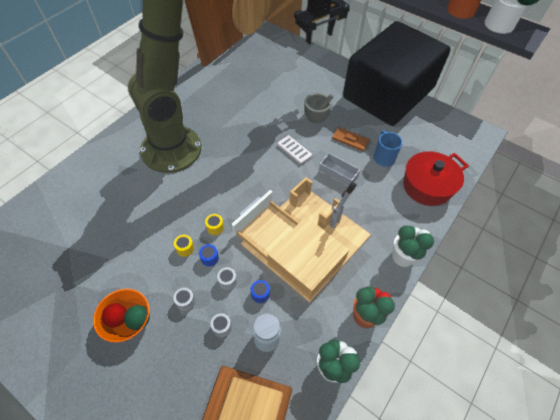

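View pics/top0.png

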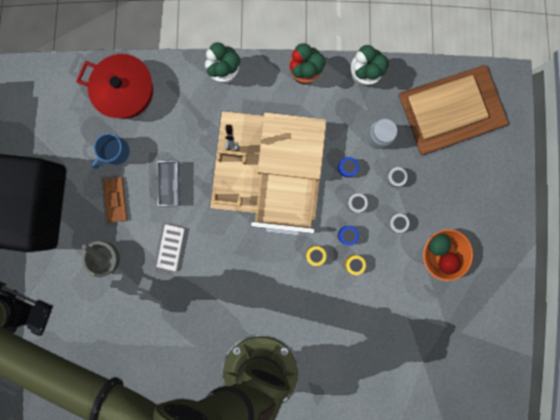

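View pics/wrist0.png

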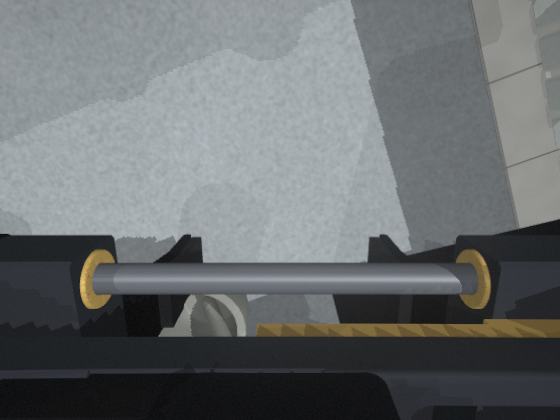

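```bash
cat > h.py <<'E'
import numpy as np, cv2
from plant import robot, imaging, job
from scipy.spatial.transform import Rotation as Ro
I={n:imaging.camera_info(n) for n in ['scene','top','wrist']}
def state(): return robot.state()
def pose(s=None):
    s=s or robot.state(); R=Ro.from_euler('xyz',s['tool_rot'],degrees=True).as_matrix(); return R,np.array(s['position'])
def ext(n,s=None):
    i=I[n]
    if n=='wrist':
        R,p=pose(s);T=np.eye(4);T[:3,:3]=R;T[:3,3]=p
        W=T@i['T_tool_cam'];return W[:3,:3].T, -W[:3,:3].T@W[:3,3]
    return np.array(i['R']),np.array(i['t'])
def proj(n,X,s=None):
    R,t=ext(n,s);c=np.atleast_2d(X)@R.T+t;a=c[:,:2]/c[:,2:];r2=(a**2).sum(1,keepdims=True)
    a=a*(1+I[n]['k1']*r2);K=I[n]['intrinsics'];return a*[K[0,0],K[1,1]]+[K[0,2],K[1,2]]
def rays(n,uv,s=None):
    K=I[n]['intrinsics'];k=I[n]['k1']
    a=cv2.undistortPoints(np.array(uv,float).reshape(-1,1,2),K,np.array([k,0,0,0,0.])).reshape(-1,2)
    R,t=ext(n,s);d=np.c_[a,np.ones(len(a))]@R;return -R.T@t,d
def onz(n,uv,z,s=None):
    o,d=rays(n,uv,s);return o+d*((z-o[2])/d[:,2:])
def snap(n,f=None):
    s=robot.state();im=imaging.snapshot(n)[:,:,::-1].copy()
    if f: cv2.imwrite(f'pics/{f}.png',im)
    return im,s
def st():
    s=robot.state();print('t%.1f'%s['clock'],'p',np.round(np.array(s['position'])*1000,1),'rpy',np.round(s['tool_rot'],1),'gap %.1f'%(s['finger_gap']*1000),'F',np.round(s['ft_force'],1),'q',np.round(s['q'],0));return s
def go(x,y,z,yaw,s=None):
    """shift in tool axes (mm) to reach world TCP (m), turn about tool y (deg) to reach yaw"""
    s=s or robot.state();R,p=pose(s);d=R.T@(np.array([x,y,z])-p)*1000
    turn=-(yaw-s['tool_rot'][2]+180)%360-180 if False else -(((yaw-s['tool_rot'][2])+180)%360-180)
    print('move',np.round(d,1),'turn',round(turn,1))
E
python3 - <<'E'
from h import *
im=cv2.imread('pics/top0.png')
cv2.imwrite('pics/topA.png',cv2.resize(im[90:290,80:220],None,fx=4,fy=3*4/3,interpolation=cv2.INTER_CUBIC)[:,:] if 0 else cv2.resize(im[120:280,90:290],None,fx=3.7,fy=3.7,interpolation=cv2.INTER_CUBIC))
cv2.imwrite('pics/topB.png',cv2.resize(im[100:280,200:430],None,fx=3.3,fy=3.3,interpolation=cv2.INTER_CUBIC))
E
```

```text
(no output)
```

View pics/topA.png

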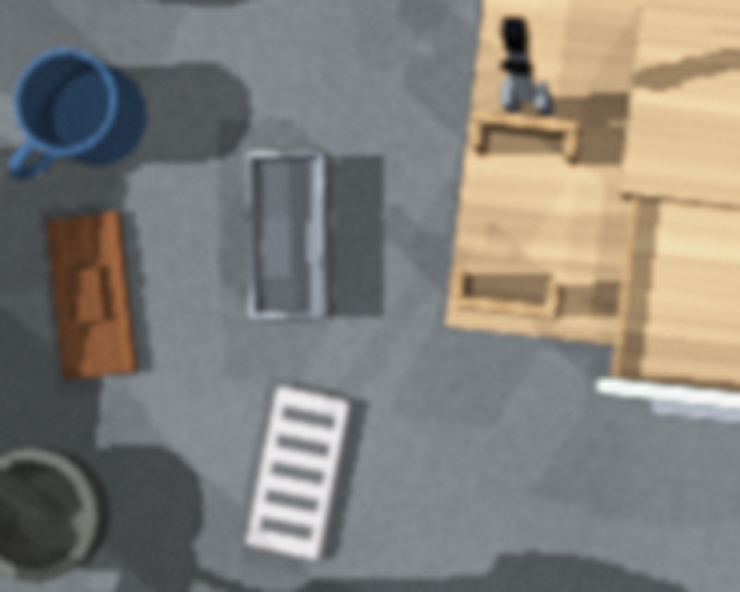

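View pics/topB.png

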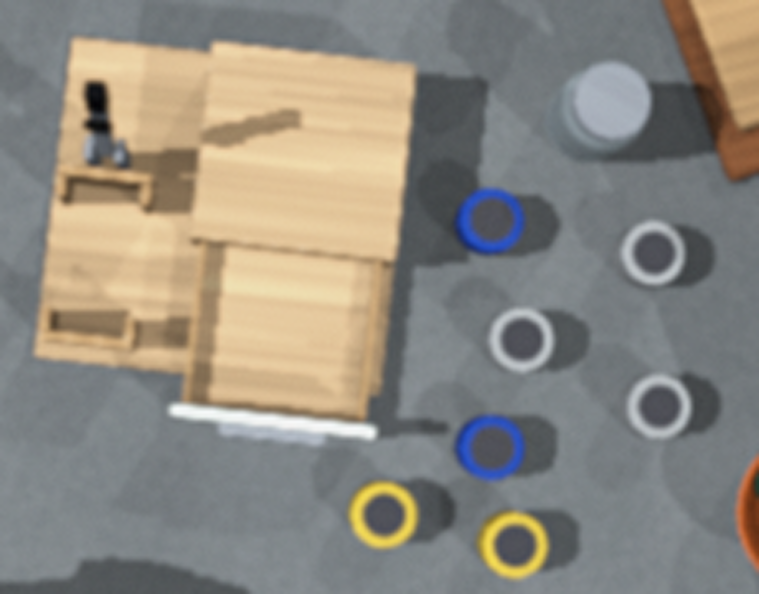

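Run:
```python
from h import *
B=lambda p:np.array(p,float)/3.3+[200,100]
A=lambda p:np.array(p,float)/3.7+[90,120]
f=lambda n,p,z:print(n,np.round(onz('top',p,z)*1000,0)[:,:2].tolist())
f('board TL BL BR',B([[72,40],[36,356],[183,372]]),.01)
f('cab top TL TR BR BL',B([[212,42],[414,63],[392,262],[195,238]]),.082)
f('front ends top outer',B([[170,407],[375,432]]),.080)
f('tin rim corners',A([[247,153],[325,152],[325,318],[249,318]]),.045)
f('lid top corners',A([[48,213],[120,211],[135,371],[64,378]]),.014)
f('plate',A([[278,384],[350,398],[320,558],[247,545]]),.016)
f('endwall far top: L R',B([[64,172],[152,172]]),.08)
f('endwall near outer: L R',B([[47,341],[132,347]]),.08)
f('clamp',B([[97,90]]),.25)
im=cv2.imread('pics/top0.png')
hsv=cv2.cvtColor(im,cv2.COLOR_BGR2HSV)
m=((hsv[:,:,2]>165)&(hsv[:,:,1]<40)).astype(np.uint8)
n,l,s,c=cv2.connectedComponentsWithStats(m)
for i in range(1,n):
    if s[i,4]>40 and s[i,0]>300 and 100<s[i,1]<260: print(s[i],c[i],np.round(onz('top',[s[i,:2]+s[i,2:4]/2-.5],.045)*1000))
```

```text
board TL BL BR [[774.0, 123.0], [489.0, 149.0], [476.0, 18.0]]
cab top TL TR BR BL [[759.0, -5.0], [743.0, -179.0], [571.0, -161.0], [589.0, 7.0]]
front ends top outer [[445.0, 27.0], [426.0, -148.0]]
tin rim corners [[621.0, 306.0], [622.0, 244.0], [492.0, 242.0], [491.0, 302.0]]
lid top corners [[575.0, 476.0], [577.0, 416.0], [448.0, 400.0], [442.0, 459.0]]
plate [[440.0, 284.0], [430.0, 226.0], [302.0, 248.0], [311.0, 307.0]]
endwall far top: L R [[645.0, 121.0], [646.0, 45.0]]
endwall near outer: L R [[500.0, 133.0], [496.0, 60.0]]
clamp [[686.0, 80.0]]
[374 119  23  23 395] [384.76962025 129.81265823] [[ 722. -358.   45.]]
[389 167  18  19 114] [396.59649123 176.28070175] [[ 587. -395.   45.]]
[349 193  18  20 124] [357.33870968 202.56451613] [[ 509. -277.   45.]]
[390 214  19  19 121] [398.90082645 222.90909091] [[ 451. -400.   45.]]
```

Run:
```python
from h import *
go(.54,.20,.30,84.7)
```

```text
move [-271.1  -77.8 -433.8] turn -15.5
```

Request:
{"api": "carry_out", "payload": {
  "rows": [
    [-20,-30,-30,-5],
    [-60,-60,-75,-10],
    [-95,-78,-120,-15.5],
    [-115,-78,-165,-15.5],
    [-135,-78,-210,-15.5],
    [-155,-78,-255,-15.5],
    [-180,-78,-300,-15.5],
    [-215,-78,-345,-15.5],
    [-245,-78,-390,-15.5],
    [-262,-78,-420,-15.5],
    [-271,-78,-434,-15.5],
    [-271,-78,-434,-15.5],
    [-271,-78,-434,-15.5]
  ],
  "fingers": 1
}}

```text
clock: 1.45
position: [0.5404, 0.1992, 0.2998]
tool_rot: [-89.9, 0.1, 84.6]
ft_force: [-0.4, 0.8, -0.2]
finger_gap: 0.0871
```

Run:
```python
from h import *
s=st(); snap('wrist','w1')
```

```text
t1.4 p [540.4 199.2 299.8] rpy [-89.9   0.1  84.6] gap 87.1 F [-0.4  0.8 -0.2] q [-36.   8.  15.  87.  -2.  85.  63.]
```

View pics/w1.png

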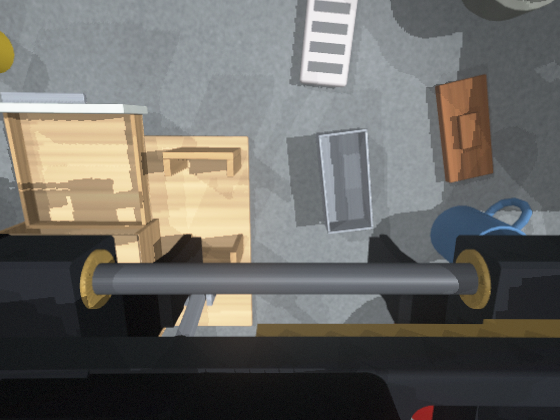

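Run:
```python
from h import *
im=cv2.imread('pics/w1.png')
def crop(n,x0,y0,w,h,f): cv2.imwrite(f'pics/{n}.png',cv2.resize(im[y0:y0+h,x0:x0+w],None,fx=f,fy=f,interpolation=cv2.INTER_CUBIC))
crop('c1',310,120,70,120,5)
crop('c2',140,120,120,140,4)
```

```text
(no output)
```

View pics/c1.png

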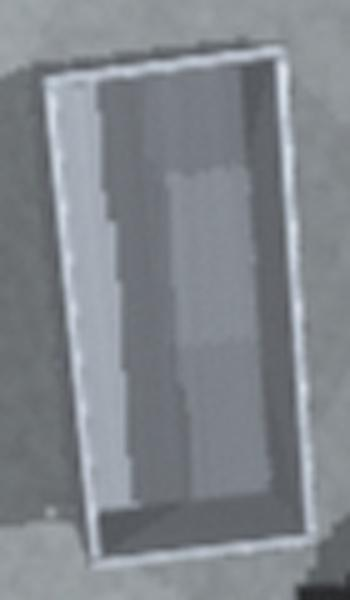

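View pics/c2.png

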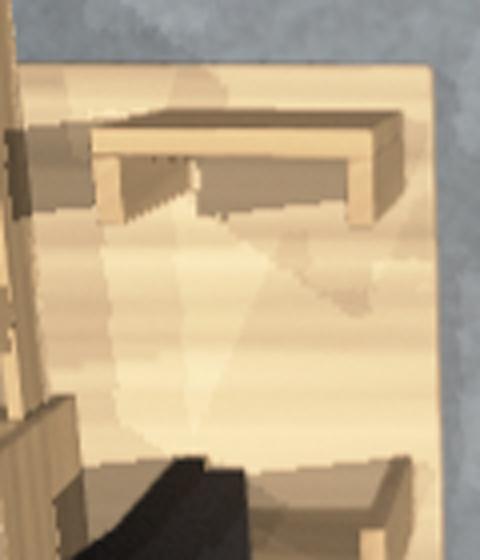

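Run:
```python
from h import *
s=state()
A=lambda p,x,y,f:(np.array(p,float)+.5)/f+[x-.5,y-.5]
t=onz('wrist',A([[43,75],[287,47],[315,540],[92,567]],310,120,5),.045,s)[:,:2]*1000
print(np.round(t,1).tolist(),t.mean(0)); d=t[0]-t[3]+t[1]-t[2];print('yaw',np.degrees(np.arctan2(d[1],d[0]))%180, [np.linalg.norm(t[i]-t[i-1]) for i in range(4)])
w=onz('wrist',A([[92,128],[375,128],[348,156],[122,156],[97,222],[122,222],[348,226],[377,226]],140,120,4),.08,s)[:,:2]*1000
print(np.round(w,1).tolist())
b=onz('wrist',A([[433,66],[440,558],[18,64]],140,120,4),.01,s)[:,:2]*1000
print(np.round(b,1).tolist())
im=cv2.imread('pics/w1.png');hsv=cv2.cvtColor(im,cv2.COLOR_BGR2HSV)
for nm,m,z,(x0,y0,x1,y1) in [('lid',(hsv[:,:,1]>110)&(hsv[:,:,0]<22),.014,(425,65,510,195)),('plate',(hsv[:,:,2]>190)&(hsv[:,:,1]<40),.016,(290,0,370,95))]:
    mm=np.zeros_like(m,np.uint8);mm[y0:y1,x0:x1]=m[y0:y1,x0:x1]
    mm=cv2.morphologyEx(mm,cv2.MORPH_CLOSE,np.ones((15,15)))
    c=max(cv2.findContours(mm,0,2)[0],key=cv2.contourArea);r=cv2.boxPoints(cv2.minAreaRect(c))
    X=onz('wrist',r,z,s)[:,:2]*1000;print(nm,r.tolist(),np.round(X,0).tolist(),X.mean(0))
```

```text
[[495.6, 245.3], [494.5, 305.3], [622.5, 308.9], [624.6, 249.7]] [559.30404589 277.29552976]
yaw 1.7779831845013518 [np.float64(129.1075709019681), np.float64(59.94329362259746), np.float64(128.06268300622202), np.float64(59.17752824500066)]
[[496.3, 63.9], [503.7, 144.3], [510.9, 135.5], [505.0, 71.0], [523.2, 60.3], [523.9, 67.5], [531.0, 132.7], [531.8, 141.1]]
[[490.9, 154.9], [667.4, 136.0], [477.6, 17.2]]
lid [[436.8890380859375, 78.26889038085938], [485.24383544921875, 74.76492309570312], [492.7333984375, 178.12075805664062], [444.37860107421875, 181.62472534179688]] [[442.0, 402.0], [444.0, 462.0], [578.0, 480.0], [576.0, 416.0]] [509.84358564 440.10219286]
plate [[300.5059814453125, 81.1851577758789], [308.405517578125, -4.3933329582214355], [356.64068603515625, 0.05914306640625], [348.74114990234375, 85.63763427734375]] [[429.0, 230.0], [335.0, 247.0], [345.0, 304.0], [440.0, 291.0]] [387.37458826 267.94308213]
```

Run:
```python
from h import *
go(.5593,.2773,.12,91.8);go(.5593,.2773,.015,91.8)
```

```text
move [ 78.1 179.7 -12.8] turn -7.1
move [ 78.2 284.7 -12.9] turn -7.1
```

Request:
{"api": "carry_out", "payload": {
  "rows": [
    [20,20,-3,-2],
    [45,55,-8,-5],
    [65,95,-12,-7.1],
    [76,135,-12.8,-7.1],
    [78.2,175,-12.9,-7.1],
    [78.2,205,-12.9,-7.1],
    [78.2,235,-12.9,-7.1],
    [78.2,260,-12.9,-7.1],
    [78.2,275,-12.9,-7.1],
    [78.2,284.7,-12.9,-7.1],
    [78.2,284.7,-12.9,-7.1]
  ]
}}

```text
clock: 2.6
position: [0.5582, 0.2779, 0.0141]
tool_rot: [-89.8, 0.1, 91.9]
ft_force: [-0.1, 0.2, -0.1]
finger_gap: 0.0868
```

Request:
{"api": "carry_out", "payload": {
  "rows": [
    [0,0,0,0],
    [0,0,0,0],
    [0,0,0,0],
    [0,0,0,0],
    [0,0,0,0],
    [0,0,0,0]
  ],
  "fingers": 0
}}

```text
clock: 3.2
position: [0.5588, 0.2771, 0.0149]
tool_rot: [-89.9, 0.1, 91.9]
ft_force: [-0.8, -3.0, 5.8]
finger_gap: 0.0599
```

Run:
```python
from h import *
s=st(); snap('wrist','w2')
# lift then target
go(.5752,.0970,.035,84.7)
```

```text
t3.2 p [558.8 277.1  14.9] rpy [-89.9   0.1  91.9] gap 59.9 F [-0.8 -3.   5.8] q [-38.  26.  11.  99.  -6.  56.  67.]
move [-180.5  -19.8  -10.4] turn 7.2
```

View pics/w2.png

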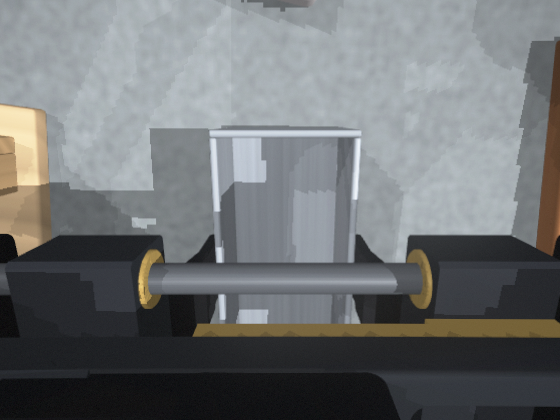

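Run:
```python
from h import *
s=state();im=cv2.imread('pics/w2.png')
cv2.imwrite('pics/c1.png',cv2.resize(im[110:150,200:370],None,fx=4.5,fy=4.5,interpolation=cv2.INTER_CUBIC))
R,p=pose(s)
for uv in [[212,130],[358,130],[285,127],[285,136]]:
  X=onz('wrist',[uv],.045,s)[0]; print(uv,np.round(R.T@(X-p)*1000,1))
```

```text
[212, 130] [-29.  -29.9  63.3]
[358, 130] [ 27.9 -30.   63.2]
[285, 127] [ -0.5 -30.   64.4]
[285, 136] [ -0.5 -30.   61. ]
```

View pics/c1.png

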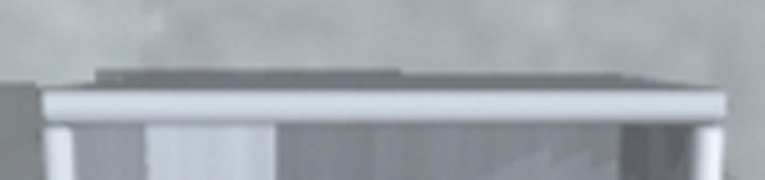

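Request:
{"api": "carry_out", "payload": {
  "rows": [
    [0,-5,0,0],
    [0,-20,0,0],
    [0,-50,0,0],
    [0,-80,0,0],
    [-10,-100,0,1],
    [-35,-105,-3,3],
    [-70,-105,-5,5],
    [-105,-105,-8,7.2],
    [-140,-105,-10.4,7.2],
    [-165,-105,-10.4,7.2],
    [-177,-105,-10.4,7.2],
    [-180.5,-105,-10.4,7.2],
    [-180.5,-105,-10.4,7.2],
    [-180.5,-105,-10.4,7.2]
  ]
}}

```text
clock: 4.65
position: [0.5751, 0.0993, 0.12]
tool_rot: [-89.8, 0.1, 84.8]
ft_force: [-0.1, 0.5, -1.9]
finger_gap: 0.0598
```

Run:
```python
from h import *
s=st(); im,_=snap('wrist','w3'); cv2.imwrite('pics/w3b.png',cv2.resize(im[60:260,130:400],None,fx=2.9,fy=2.9,interpolation=cv2.INTER_CUBIC))
```

```text
t4.7 p [575.1  99.3 120. ] rpy [-89.8   0.1  84.8] gap 59.8 F [-0.1  0.5 -1.9] q [-28.  15.  18. 101.  -5.  66.  76.]
```

View pics/w3b.png

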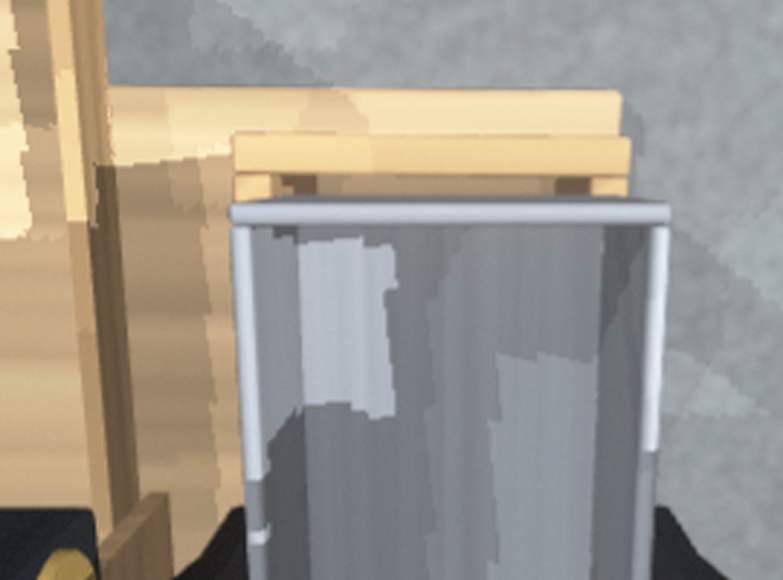

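Run:
```python
from h import *
s=state();R,p=pose(s)
A=lambda p:np.array(p,float)/2.9+[130,60]
def T(n,q,z):
  X=onz('wrist',A(q),z,s); print(n,np.round((X-p)@R*1000,1).tolist())
T('wall outer',[[233,133],[630,136]],.08)
T('wall inner',[[271,174],[591,176]],.08)
T('tin',[[231,205],[669,207]],p[2]+.030)
```

```text
wall outer [[-44.0, 40.3, 74.5], [36.1, 40.2, 73.9]]
wall inner [[-36.8, 40.3, 66.5], [28.5, 40.2, 66.1]]
tin [[-29.8, -29.8, 63.0], [29.1, -29.9, 62.6]]
```

Request:
{"api": "carry_out", "payload": {
  "rows": [
    [-2,0,0.5,0],
    [-3.7,0,1,0],
    [-3.7,5,1,0],
    [-3.7,12,1,0],
    [-3.7,20,1,0],
    [-3.7,28,1,0],
    [-3.7,34,1,0],
    [-3.7,39,1,0],
    [-3.7,44,1,0],
    [-3.7,49,1,0],
    [-3.7,49,1,0]
  ]
}}

```text
clock: 5.8
position: [0.5731, 0.0956, 0.0702]
tool_rot: [-89.8, 0.1, 84.8]
ft_force: [0.6, -0.4, -4.4]
finger_gap: 0.0598
```

Run:
```python
from h import *
s=st(); im,_=snap('wrist','w4'); cv2.imwrite('pics/w4b.png',cv2.resize(im[60:260,130:400],None,fx=2.9,fy=2.9,interpolation=cv2.INTER_CUBIC))
```

```text
t5.8 p [573.1  95.6  70.2] rpy [-89.8   0.1  84.8] gap 59.8 F [ 0.6 -0.4 -4.4] q [-27.  18.  18. 104.  -6.  60.  78.]
```

View pics/w4b.png

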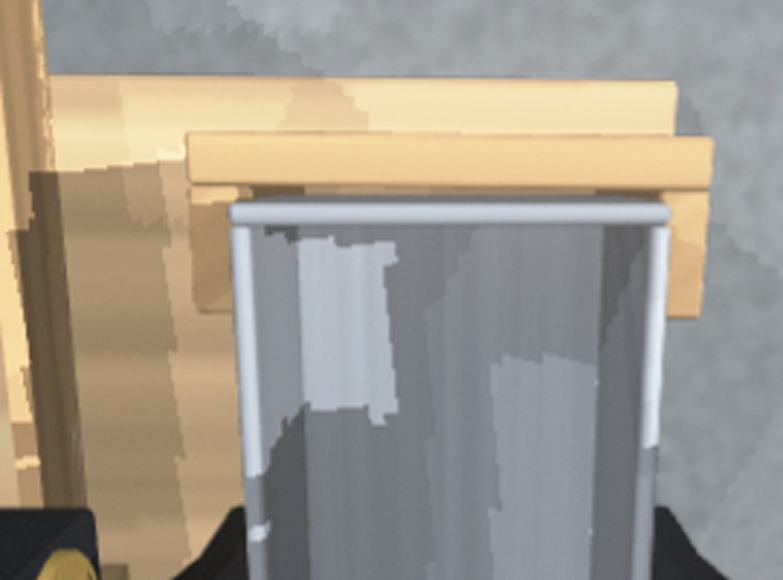

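Request:
{"api": "carry_out", "payload": {
  "rows": [
    [0,6,0,0],
    [0,14,0,0],
    [0,22,0,0],
    [0,30,0,0],
    [0,36,0,0],
    [0,40,0,0],
    [0,43,0,0],
    [0,44.5,0,0],
    [0,45,0,0],
    [0,45,0,0]
  ]
}}

```text
clock: 6.85
position: [0.5735, 0.0956, 0.0258]
tool_rot: [-89.8, 0.1, 84.8]
ft_force: [-0.5, -0.2, -3.1]
finger_gap: 0.0595
```

Request:
{"api": "carry_out", "payload": {
  "rows": [
    [0,1,0,0],
    [0,1,0,0],
    [0,0,0,0],
    [0,0,0,0],
    [0,-5,0,0],
    [0,-25,0,0],
    [0,-60,0,0],
    [0,-100,0,0],
    [0,-130,0,0],
    [0,-150,0,0],
    [0,-150,0,0],
    [0,-150,0,0]
  ],
  "fingers": 1
}}

```text
clock: 8.05
position: [0.5739, 0.0958, 0.176]
tool_rot: [-89.9, 0.1, 84.8]
ft_force: [-0.2, -1.1, -0.8]
finger_gap: 0.0871
```

Run:
```python
from h import *
s=st(); im,_=snap('wrist','w5')
snap('top','top5'); snap('scene','scene5')
go(.371,.266,.30,84.7)
```

```text
t8.1 p [573.9  95.8 176. ] rpy [-89.9   0.1  84.8] gap 87.1 F [-0.2 -1.1 -0.8] q [-28.  12.  18.  97.  -4.  72.  76.]
move [ 151.2 -125.   217.1] turn 0.2
```

View pics/w5.png

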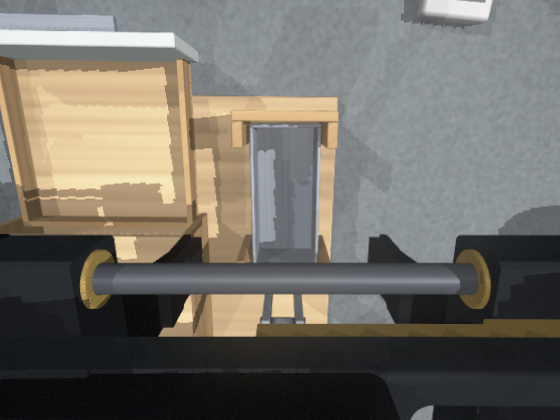

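View pics/top5.png

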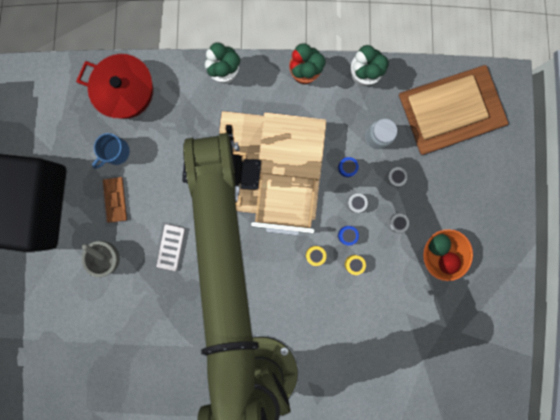

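Run:
```python
from h import *
go(.43,.26,.22,80)
```

```text
move [150.7 -45.3 157.4] turn 4.9
```

Request:
{"api": "carry_out", "payload": {
  "rows": [
    [15,-15,16,1],
    [45,-40,45,3],
    [80,-45,85,4.9],
    [115,-45,120,4.9],
    [140,-45,145,4.9],
    [150,-45,156,4.9],
    [150.7,-45,157.4,4.9],
    [150.7,-45,157.4,4.9],
    [150.7,-45,157.4,4.9]
  ]
}}

```text
clock: 9.1
position: [0.431, 0.2583, 0.2192]
tool_rot: [-89.7, 0.2, 79.8]
ft_force: [-0.1, 0.5, 0.1]
finger_gap: 0.0873
```

Run:
```python
from h import *
s=st(); im,_=snap('wrist','w6')
hsv=cv2.cvtColor(im,cv2.COLOR_BGR2HSV)
m=((hsv[:,:,2]>190)&(hsv[:,:,1]<40)).astype(np.uint8);m[235:]=0
mm=cv2.morphologyEx(m,cv2.MORPH_CLOSE,np.ones((25,25)))
c=max(cv2.findContours(mm,0,2)[0],key=cv2.contourArea);r=cv2.boxPoints(cv2.minAreaRect(c))
X=onz('wrist',r,.016,s)[:,:2]*1000;print(r.tolist(),np.round(X,1).tolist(),X.mean(0),[np.linalg.norm(X[i]-X[i-1]) for i in range(4)])
cv2.polylines(im,[r.astype(int)],True,(0,0,255),1);cv2.imwrite('pics/w6b.png',im)
```

```text
t9.1 p [431.  258.3 219.2] rpy [-89.7   0.2  79.8] gap 87.3 F [-0.1  0.5  0.1] q [-43.   1.   9. 104.  -0.  76.  46.]
[[259.0, 62.0], [314.0, 62.0], [314.0, 185.0], [259.0, 185.0]] [[304.2, 253.1], [314.2, 308.4], [440.6, 288.5], [429.7, 227.7]] [372.17664305 269.42784437] [np.float64(128.0360255883612), np.float64(56.28833603826352), np.float64(127.94478382330854), np.float64(61.70752466264164)]
```

View pics/w6b.png

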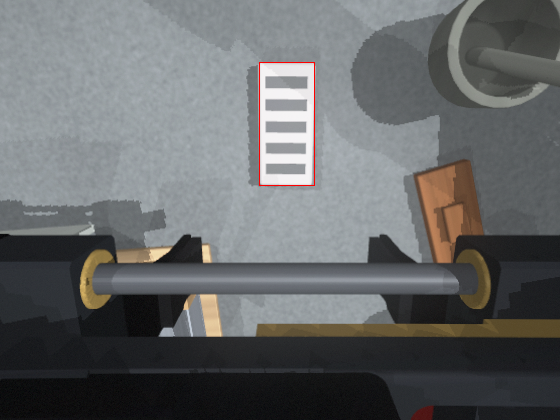

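Run:
```python
from h import *
go(.3725,.2694,.004,80)
s=state();print(onz('wrist',[[430,60]],.075,s))
```

```text
move [  1.3 215.7  58.4] turn -0.2
[[0.33890427 0.40009371 0.075     ]]
```

Request:
{"api": "carry_out", "payload": {
  "rows": [
    [1,15,15,-0.2],
    [1,45,40,-0.2],
    [1,85,56,-0.2],
    [1.3,125,58.4,-0.2],
    [1.3,160,58.4,-0.2],
    [1.3,185,58.4,-0.2],
    [1.3,203,58.4,-0.2],
    [1.3,212,58.4,-0.2],
    [1.3,215,58.4,-0.2],
    [1.3,215,58.4,-0.2],
    [1.3,215,58.4,-0.2]
  ]
}}

```text
clock: 10.25
position: [0.3734, 0.2698, 0.0056]
tool_rot: [-89.8, 0.1, 80.0]
ft_force: [-0.2, 0.1, 0.4]
finger_gap: 0.0871
```

Request:
{"api": "carry_out", "payload": {
  "rows": [
    [0,0,0,0],
    [0,0,0,0],
    [0,0,0,0],
    [0,0,0,0],
    [0,0,0,0],
    [0,0,0,0]
  ],
  "fingers": 0
}}

```text
clock: 10.85
position: [0.3734, 0.2695, 0.0058]
tool_rot: [-89.8, 0.2, 79.9]
ft_force: [-0.9, -1.3, 4.0]
finger_gap: 0.0593
```

Run:
```python
from h import *
s=st()
# bay pose used by tin
go(.5735,.0956,.13,84.8)
```

```text
t10.8 p [373.4 269.5   5.8] rpy [-89.8   0.2  79.9] gap 59.3 F [-0.9 -1.3  4. ] q [-45.   9.   6. 122.  -1.  49.  42.]
move [-136.6 -124.8 -226.9] turn -4.9
```

Request:
{"api": "carry_out", "payload": {
  "rows": [
    [0,-5,0,0],
    [0,-25,0,0],
    [0,-60,0,0],
    [-8,-95,-10,-1],
    [-25,-120,-40,-2],
    [-50,-124.8,-80,-4],
    [-75,-124.8,-125,-4.9],
    [-100,-124.8,-168,-4.9],
    [-122,-124.8,-204,-4.9],
    [-134,-124.8,-222,-4.9],
    [-136.6,-124.8,-227,-4.9],
    [-136.6,-124.8,-227,-4.9],
    [-136.6,-124.8,-227,-4.9]
  ]
}}

```text
clock: 12.15
position: [0.5724, 0.0974, 0.1295]
tool_rot: [-89.6, 0.1, 85.0]
ft_force: [-0.2, 0.2, -2.5]
finger_gap: 0.0597
```

Run:
```python
from h import *
s=st(); im,_=snap('wrist','w7'); cv2.imwrite('pics/w7b.png',cv2.resize(im[60:260,130:400],None,fx=2.9,fy=2.9,interpolation=cv2.INTER_CUBIC))
```

```text
t12.2 p [572.4  97.4 129.5] rpy [-89.6   0.1  85. ] gap 59.7 F [-0.2  0.2 -2.5] q [-28.  14.  19. 100.  -5.  67.  77.]
```

View pics/w7b.png

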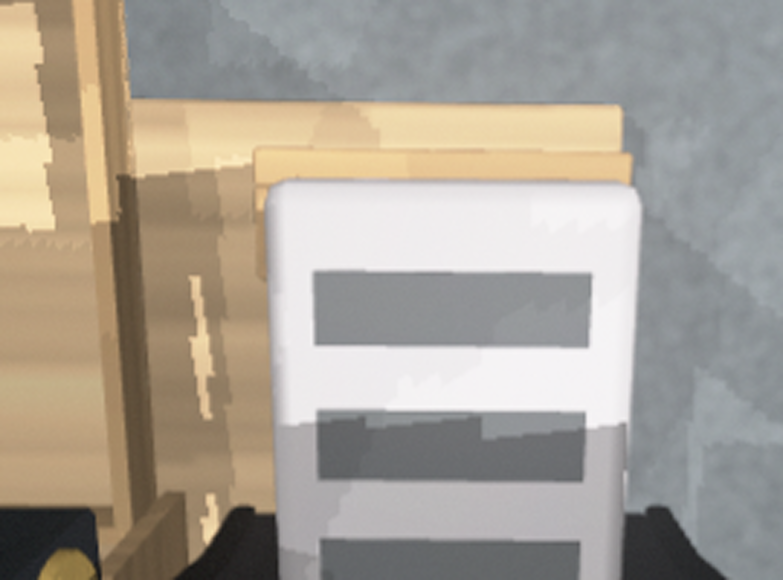

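```bash
cat >> h.py <<'E'
def T(n,q,z,s,f=2.9,o=(130,60)):
  R,p=pose(s);X=onz('wrist',(np.array(q,float)+.5)/f-.5+np.array(o),z,s); print(n,np.round((X-p)@R*1000,1).tolist())
E
python3 - <<'E'
from h import *
s=state();p=np.array(s['position'])
T('wall outer',[[254,148],[632,152]],.08,s)
T('plate top',[[267,195],[640,198]],p[2]+.008,s)
T('plate top',[[300,183],[600,185]],p[2]+.010,s)
T('plate bot',[[300,183],[600,185]],p[2]-.006,s)
E
```

```text
wall outer [[-42.1, 50.1, 72.0], [38.2, 50.0, 71.1]]
plate top [[-29.1, -7.6, 63.8], [29.3, -7.7, 63.3]]
plate top [[-23.6, -9.6, 65.7], [22.7, -9.6, 65.3]]
plate bot [[-26.0, 6.4, 65.4], [25.1, 6.3, 65.0]]
```

Request:
{"api": "carry_out", "payload": {
  "rows": [
    [-1,2,-2,0],
    [-2,8,-4,0],
    [-2,16,-4,0],
    [-2,24,-4,0],
    [-2,30,-4,0],
    [-2,34,-4,0],
    [-2,36,-4,0],
    [-2,36,-4,0],
    [-2,36,-4,0]
  ]
}}

```text
clock: 13.1
position: [0.5762, 0.0953, 0.0939]
tool_rot: [-89.7, 0.1, 85.0]
ft_force: [0.6, 0.6, -2.8]
finger_gap: 0.0595
```

Run:
```python
from h import *
s=st(); im,_=snap('wrist','w8'); cv2.imwrite('pics/w8b.png',cv2.resize(im[60:260,130:400],None,fx=2.9,fy=2.9,interpolation=cv2.INTER_CUBIC))
```

```text
t13.1 p [576.2  95.3  93.9] rpy [-89.7   0.1  85. ] gap 59.5 F [ 0.6  0.6 -2.8] q [-28.  17.  19. 102.  -6.  63.  78.]
```

View pics/w8b.png

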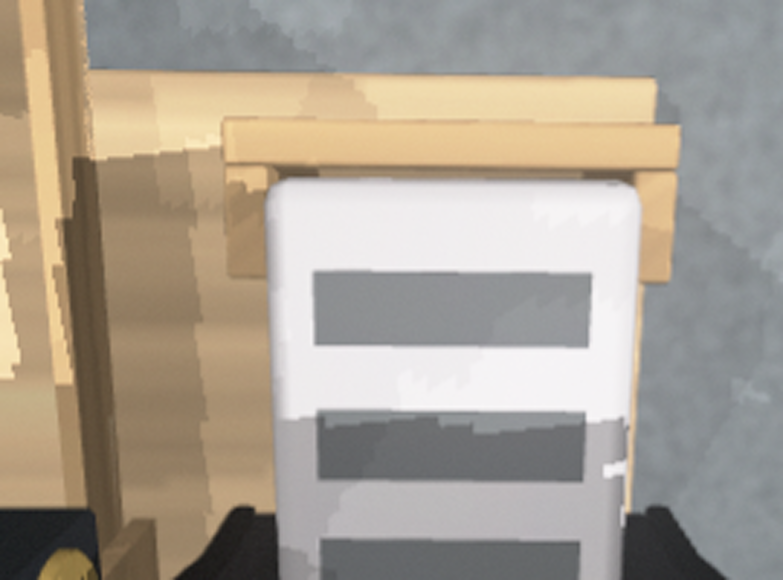

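Request:
{"api": "carry_out", "payload": {
  "rows": [
    [0,4,0,0],
    [0,10,0,0],
    [0,17,0,0],
    [0,23,0,0],
    [0,28,0,0],
    [0,31,0,0],
    [0,32.5,0,0],
    [0,33,0,0],
    [0,33,0,0]
  ]
}}

```text
clock: 14.05
position: [0.5762, 0.0953, 0.0611]
tool_rot: [-89.7, 0.1, 85.0]
ft_force: [-0.7, -0.2, -3.0]
finger_gap: 0.0597
```

Request:
{"api": "carry_out", "payload": {
  "rows": [
    [0,0.5,0,0],
    [0,0.5,0,0],
    [0,0,0,0],
    [0,0,0,0],
    [0,-5,0,0],
    [0,-25,0,0],
    [0,-60,0,0],
    [0,-100,0,0],
    [0,-125,0,0],
    [0,-130,0,0],
    [0,-130,0,0]
  ],
  "fingers": 1
}}

```text
clock: 15.15
position: [0.5774, 0.0955, 0.1922]
tool_rot: [-89.8, 0.0, 85.0]
ft_force: [0.2, 0.3, -1.1]
finger_gap: 0.0868
```

Run:
```python
from h import *
s=st(); im,_=snap('wrist','w9')
go(.56,.43,.22,97)
```

```text
t15.2 p [577.4  95.5 192.2] rpy [-89.8   0.   85. ] gap 86.8 F [ 0.2  0.3 -1.1] q [-29.  12.  19.  96.  -4.  73.  76.]
move [331.8 -29.6  45.8] turn -12.0
```

View pics/w9.png

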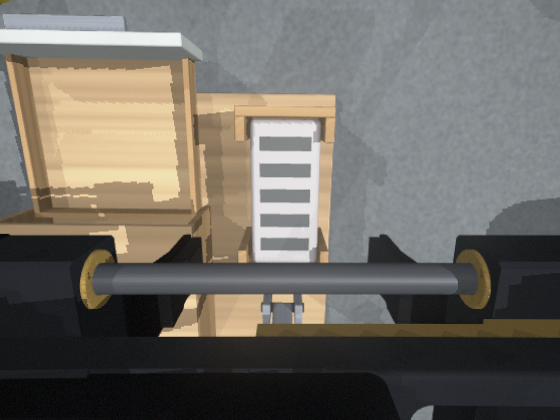

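Request:
{"api": "carry_out", "payload": {
  "rows": [
    [15,-10,2,-1],
    [45,-29,6,-3],
    [90,-29.6,13,-6],
    [135,-29.6,20,-9],
    [180,-29.6,27,-12],
    [225,-29.6,34,-12],
    [270,-29.6,40,-12],
    [305,-29.6,44,-12],
    [325,-29.6,45.8,-12],
    [332,-29.6,45.8,-12],
    [332,-29.6,45.8,-12],
    [332,-29.6,45.8,-12]
  ]
}}

```text
clock: 16.4
position: [0.5605, 0.4286, 0.2196]
tool_rot: [-89.6, 0.1, 96.9]
ft_force: [0.1, -0.6, 0.4]
finger_gap: 0.0875
```

Run:
```python
from h import *
s=st(); im,_=snap('wrist','w10')
hsv=cv2.cvtColor(im,cv2.COLOR_BGR2HSV)
m=((hsv[:,:,1]>110)&(hsv[:,:,0]<22)).astype(np.uint8);m[235:]=0
mm=cv2.morphologyEx(m,cv2.MORPH_CLOSE,np.ones((15,15)))
c=max(cv2.findContours(mm,0,2)[0],key=cv2.contourArea);r=cv2.boxPoints(cv2.minAreaRect(c))
X=onz('wrist',r,.014,s)[:,:2]*1000;print(r.tolist(),np.round(X,1).tolist(),X.mean(0),[np.linalg.norm(X[i]-X[i-1]) for i in range(4)])
cv2.polylines(im,[r.astype(int)],True,(0,0,255),1);cv2.imwrite('pics/w10b.png',im)
```

```text
t16.4 p [560.5 428.6 219.6] rpy [-89.6   0.1  96.9] gap 87.5 F [ 0.1 -0.6  0.4] q [-46.  26.   9.  74.  -4.  81.  60.]
[[275.0, 76.0], [330.0, 76.0], [330.0, 195.0], [275.0, 195.0]] [[451.5, 403.8], [444.7, 460.7], [570.2, 480.2], [577.7, 418.1]] [511.02258534 440.68558568] [np.float64(126.92718437714684), np.float64(57.24103614080755), np.float64(126.9200633583503), np.float64(62.57150091205679)]
```

View pics/w10b.png

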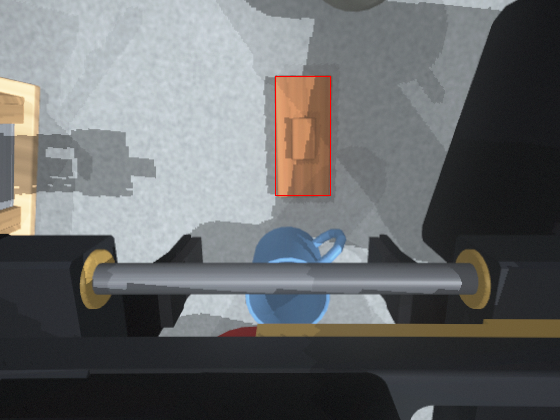

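Run:
```python
from h import *
go(.511,.4405,.004,97)
```

```text
move [ 18.6 216.2  46.7] turn -0.1
```

Request:
{"api": "carry_out", "payload": {
  "rows": [
    [5,15,12,0],
    [12,45,30,0],
    [18,85,44,0],
    [18.6,125,46.7,0],
    [18.6,160,46.7,0],
    [18.6,185,46.7,0],
    [18.6,203,46.7,0],
    [18.6,211,46.7,0],
    [18.6,215,46.7,0],
    [18.6,215,46.7,0],
    [18.6,215,46.7,0]
  ]
}}

```text
clock: 17.55
position: [0.5119, 0.4409, 0.0067]
tool_rot: [-89.8, 0.0, 96.8]
ft_force: [0.1, 0.9, 0.6]
finger_gap: 0.0872
```

Request:
{"api": "carry_out", "payload": {
  "rows": [
    [0,0,0,0],
    [0,0,0,0],
    [0,0,0,0],
    [0,0,0,0],
    [0,0,0,0],
    [0,0,0,0]
  ],
  "fingers": 0
}}

```text
clock: 18.15
position: [0.512, 0.4412, 0.0069]
tool_rot: [-89.8, -0.0, 96.8]
ft_force: [0.2, -0.4, 1.2]
finger_gap: 0.0601
```

Run:
```python
from h import *
s=st()
go(.5760,.0956,.14,84.9)
```

```text
t18.1 p [512.  441.2   6.9] rpy [-89.8  -0.   96.8] gap 60.1 F [ 0.2 -0.4  1.2] q [-48.  31.   7.  91.  -4.  58.  57.]
move [-350.8 -133.2  -21.9] turn 11.9
```

Request:
{"api": "carry_out", "payload": {
  "rows": [
    [0,-5,0,0],
    [0,-25,0,0],
    [0,-60,0,0],
    [-10,-100,0,1],
    [-40,-130,-2,3],
    [-80,-133,-4,6],
    [-125,-133,-8,9],
    [-170,-133,-11,11.9],
    [-215,-133,-14,11.9],
    [-260,-133,-17,11.9],
    [-300,-133,-20,11.9],
    [-330,-133,-21.9,11.9],
    [-346,-133,-21.9,11.9],
    [-350.8,-133,-21.9,11.9],
    [-350.8,-133,-21.9,11.9],
    [-350.8,-133,-21.9,11.9]
  ]
}}

```text
clock: 19.75
position: [0.5756, 0.0982, 0.1396]
tool_rot: [-89.8, -0.0, 85.1]
ft_force: [-0.4, -0.1, -1.0]
finger_gap: 0.0596
```

Run:
```python
from h import *
s=st(); im,_=snap('wrist','w11'); cv2.imwrite('pics/w11b.png',cv2.resize(im[60:260,130:400],None,fx=2.9,fy=2.9,interpolation=cv2.INTER_CUBIC))
```

```text
t19.8 p [575.6  98.2 139.6] rpy [-89.8  -0.   85.1] gap 59.6 F [-0.4 -0.1 -1. ] q [-29.  14.  19.  99.  -5.  68.  77.]
```

View pics/w11b.png

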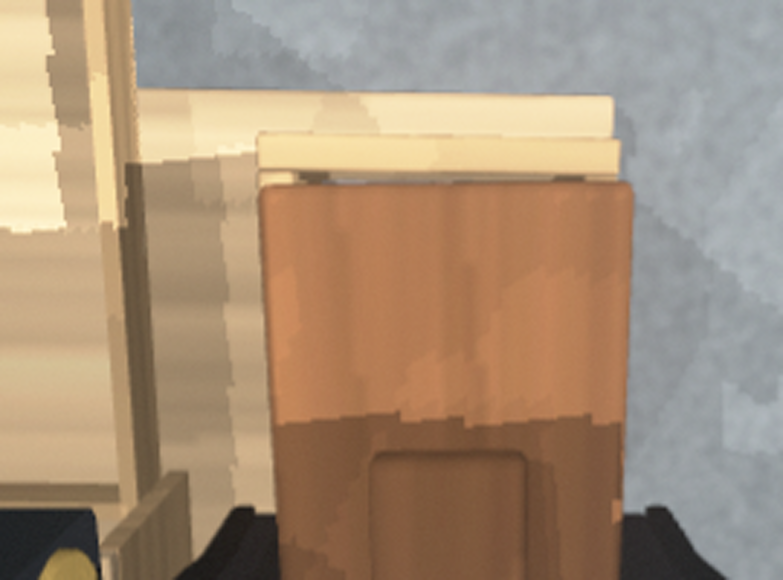

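Run:
```python
from h import *
s=state();p=np.array(s['position'])
T('wall outer',[[258,132],[621,139]],.08,s)
T('wall inner',[[330,172],[560,176]],.08,s)
T('lid',[[260,190],[634,187]],p[2]+.007,s)
T('lid',[[300,183],[600,181]],p[2]+.007,s)
```

```text
wall outer [[-42.9, 59.9, 75.6], [37.4, 59.9, 74.0]]
wall inner [[-27.3, 59.9, 67.0], [24.1, 59.9, 66.1]]
lid [[-30.3, -6.7, 64.5], [28.5, -6.7, 64.9]]
lid [[-24.0, -6.7, 65.6], [23.1, -6.7, 65.9]]
```

Request:
{"api": "carry_out", "payload": {
  "rows": [
    [-1.5,2,-0.5,0.5],
    [-3.2,8,-1.2,1.2],
    [-3.2,18,-1.2,1.2],
    [-3.2,28,-1.2,1.2],
    [-3.2,36,-1.2,1.2],
    [-3.2,41,-1.2,1.2],
    [-3.2,43,-1.2,1.2],
    [-3.2,43,-1.2,1.2],
    [-3.2,43,-1.2,1.2]
  ]
}}

```text
clock: 20.7
position: [0.5767, 0.095, 0.0969]
tool_rot: [-89.8, -0.0, 83.9]
ft_force: [0.5, -0.5, -1.4]
finger_gap: 0.0593
```

Run:
```python
from h import *
s=st(); im,_=snap('wrist','w12'); cv2.imwrite('pics/w12b.png',cv2.resize(im[60:260,130:400],None,fx=2.9,fy=2.9,interpolation=cv2.INTER_CUBIC))
```

```text
t20.7 p [576.7  95.   96.9] rpy [-89.8  -0.   83.9] gap 59.3 F [ 0.5 -0.5 -1.4] q [-28.  16.  19. 102.  -6.  63.  77.]
```

View pics/w12b.png

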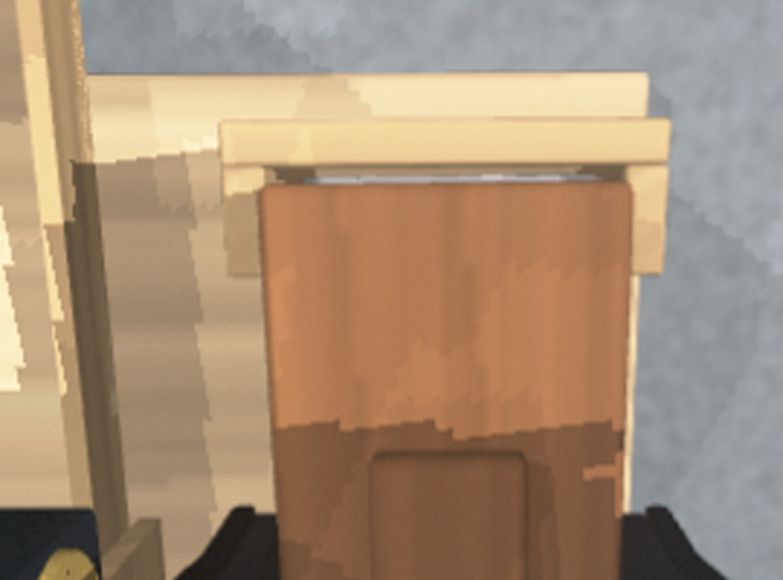

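Request:
{"api": "carry_out", "payload": {
  "rows": [
    [0,0,1,0],
    [0,3,1,0],
    [0,7,1,0],
    [0,11,1,0],
    [0,14,1,0],
    [0,16.5,1,0],
    [0,18,1,0],
    [0,18.5,1,0],
    [0,18.5,1,0]
  ]
}}

```text
clock: 21.65
position: [0.5757, 0.0951, 0.0785]
tool_rot: [-89.8, -0.0, 83.9]
ft_force: [0.3, 0.0, -1.2]
finger_gap: 0.0595
```

Request:
{"api": "carry_out", "payload": {
  "rows": [
    [0,0.5,0,0],
    [0,0.5,0,0],
    [0,0.5,0,0],
    [0,0,0,0],
    [0,-5,0,0],
    [0,-25,0,0],
    [0,-60,0,0],
    [0,-90,0,0],
    [0,-110,0,0],
    [0,-115,0,0],
    [0,-115,0,0]
  ],
  "fingers": 1
}}

```text
clock: 22.75
position: [0.5765, 0.0951, 0.1943]
tool_rot: [-89.9, -0.1, 83.9]
ft_force: [0.2, -0.3, -0.5]
finger_gap: 0.0872
```

Run:
```python
from h import *
s=st(); im,_=snap('wrist','w13'); snap('scene','s13')
```

```text
t22.8 p [576.5  95.1 194.3] rpy [-89.9  -0.1  83.9] gap 87.2 F [ 0.2 -0.3 -0.5] q [-29.  11.  20.  96.  -4.  74.  75.]
```

View pics/w13.png

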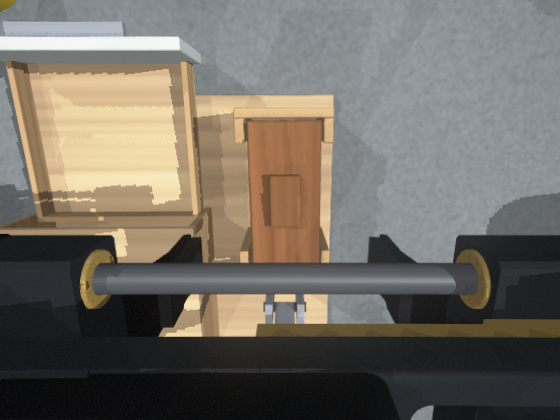

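View pics/s13.png

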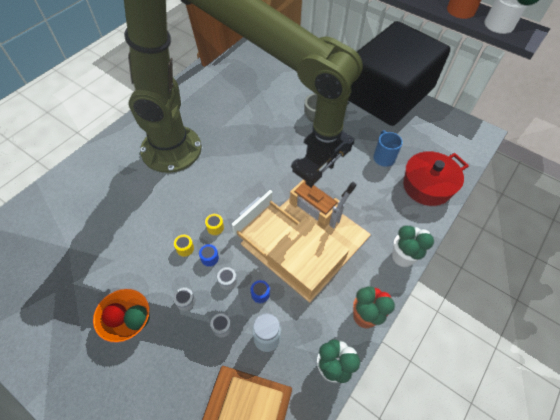

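Run:
```python
from h import *
go(.735,.0806,.30,84.7)
```

```text
move [   2.5 -108.6 -159.7] turn -0.8
```

Request:
{"api": "carry_out", "payload": {
  "rows": [
    [0,-15,0,0],
    [0,-50,0,0],
    [0,-90,0,-0.8],
    [1,-109,-5,-0.8],
    [2,-112,-35,-0.8],
    [2.5,-112,-80,-0.8],
    [2.5,-112,-120,-0.8],
    [2.5,-112,-148,-0.8],
    [2.5,-112,-160,-0.8],
    [2.5,-112,-160,-0.8],
    [2.5,-112,-160,-0.8]
  ],
  "fingers": 0
}}

```text
clock: 23.95
position: [0.7349, 0.0804, 0.3028]
tool_rot: [-89.6, 0.0, 84.7]
ft_force: [-0.2, 0.2, -0.7]
finger_gap: 0.007
```

Run:
```python
from h import *
s=st(); im,_=snap('wrist','w14');snap('scene','s14')
go(.735,.0806,.204,84.7)
```

```text
t23.9 p [734.9  80.4 302.8] rpy [-89.6   0.   84.7] gap 7.0 F [-0.2  0.2 -0.7] q [-21.  30.  22.  60. -11.  92.  82.]
move [-0.2 99.8 -1. ] turn 0.1
```

View pics/w14.png

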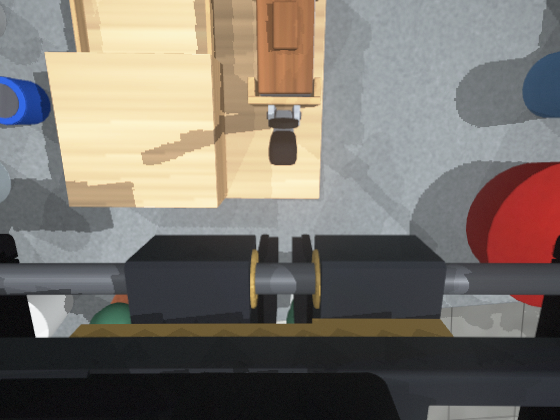

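View pics/s14.png

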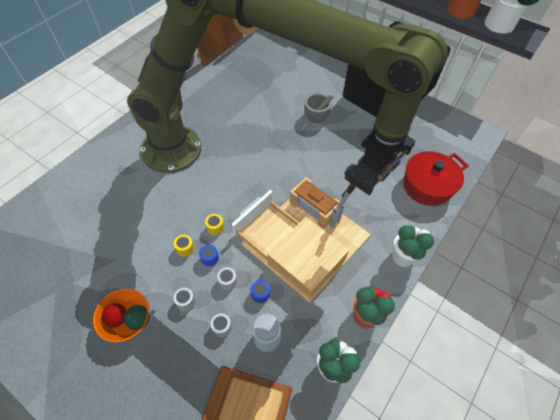

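Run:
```python
from h import *
s=state()
T('tip',[[270,160],[297,160],[283,165],[283,132]],.255,s,1,(0,0))
yaw=np.radians(-5.3);cx=np.array([np.cos(yaw),np.sin(yaw)])
piv=np.array([.5757,.0953])+.088*cx
p=np.array([.7349,.0804,.204]);u0=(p[:2]-piv)@cx
print('u0',u0)
for a in np.arange(1.75,-.01,-.1).tolist()+[0]:
    sL=.100
    ux=-np.cos(a)*sL+np.sin(a)*.006+.0095; uz=np.sin(a)*sL+np.cos(a)*.006+.105
    print(round(a,2),'z %.1f y %.1f'%(-(ux-u0)*1000,-(uz-p[2])*1000))
```

```text
tip [[-9.9, 49.1, 41.8], [7.3, 49.1, 41.8], [-1.7, 49.1, 38.6], [-1.6, 49.2, 59.2]]
u0 0.07189569370393928
1.75 z 38.7 y 1.7
1.65 z 48.5 y -0.2
1.55 z 58.5 y -1.1
1.45 z 68.5 y -1.0
1.35 z 78.4 y 0.1
1.25 z 88.2 y 2.2
1.15 z 97.8 y 5.3
1.05 z 106.9 y 9.3
0.95 z 115.7 y 14.2
0.85 z 123.9 y 19.9
0.75 z 131.5 y 26.4
0.65 z 138.4 y 33.7
0.55 z 144.5 y 41.6
0.45 z 149.8 y 50.1
0.35 z 154.3 y 59.1
0.25 z 157.8 y 68.4
0.15 z 160.4 y 78.1
0.05 z 162.0 y 88.0
0 z 162.4 y 93.0
```

Request:
{"api": "carry_out", "payload": {
  "rows": [
    [-1,15,0,0],
    [-1,45,0,0],
    [-1,75,0,0],
    [-1,92,0,0],
    [-1,99,0,0],
    [-1,99,0,0],
    [-1,98,20,0],
    [-1,98,38,0],
    [-1,98,48,0],
    [-1,98,58,0],
    [-1,98,68,0],
    [-1,99,78,0],
    [-1,101,88,0],
    [-1,104,98,0],
    [-1,108,107,0],
    [-1,113,116,0],
    [-1,119,124,0],
    [-1,125,131,0],
    [-1,125,131,0]
  ]
}}

```text
clock: 25.95
position: [0.6012, 0.0923, 0.1779]
tool_rot: [-89.5, 0.0, 84.8]
ft_force: [0.4, 0.2, 0.2]
finger_gap: 0.0001
```

Run:
```python
from h import *
s=st(); im,_=snap('wrist','w15');snap('scene','s15')
```

```text
t25.9 p [601.2  92.3 177.9] rpy [-89.5   0.   84.8] gap 0.1 F [0.4 0.2 0.2] q [-28.  15.  21.  93.  -6.  73.  78.]
```

View pics/s15.png

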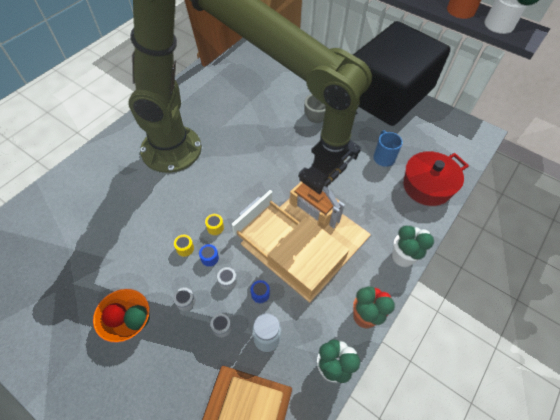

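View pics/w15.png

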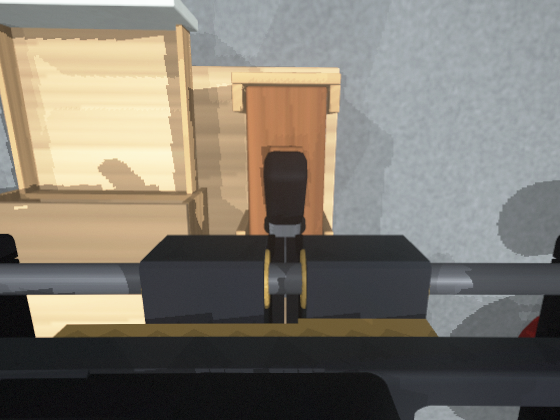

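Request:
{"api": "carry_out", "payload": {
  "rows": [
    [0,7,7,0],
    [0,15,13,0],
    [0,23,18,0],
    [0,32,23,0],
    [0,41,26,0],
    [0,50,29,0],
    [0,58,30,0],
    [0,64,31,0],
    [0,67,31,0],
    [0,68.5,31,0],
    [0,68.5,31,0]
  ]
}}

```text
clock: 27.15
position: [0.5702, 0.0942, 0.1113]
tool_rot: [-89.4, 0.1, 84.8]
ft_force: [-3.7, -0.0, 10.8]
finger_gap: 0.0004
```

Request:
{"api": "carry_out", "payload": {
  "rows": [
    [0,0.5,0,0],
    [0,1.5,0,0],
    [0,3,0,0],
    [0,3,0,0]
  ]
}}

```text
clock: 27.55
position: [0.5702, 0.0942, 0.1112]
tool_rot: [-89.4, -0.0, 84.8]
ft_force: [-6.0, -2.6, 19.4]
finger_gap: 0.0005
```

Run:
```python
from h import *
s=st()
```

```text
t27.6 p [570.2  94.2 111.2] rpy [-89.4  -0.   84.8] gap 0.5 F [-6.  -2.6 19.4] q [-29.  15.  20. 102.  -6.  65.  77.]
```

Run:
```python
from h import *
go(.62,-.34,.25,75)
```

```text
move [-427.8 -139.7  -87.9] turn 9.8
```

Request:
{"api": "carry_out", "payload": {
  "rows": [
    [0,-10,0,0],
    [0,-35,0,0],
    [0,-75,0,0],
    [-5,-115,0,0],
    [-30,-138,-5,1],
    [-70,-140,-14,2],
    [-115,-140,-23,3],
    [-160,-140,-32,4],
    [-205,-140,-41,5],
    [-250,-140,-50,6],
    [-295,-140,-60,7.5],
    [-340,-140,-70,9],
    [-380,-140,-80,9.8],
    [-410,-140,-87,9.8],
    [-424,-140,-88,9.8],
    [-428,-140,-88,9.8],
    [-428,-140,-88,9.8],
    [-428,-140,-88,9.8]
  ],
  "fingers": 1
}}

```text
clock: 29.35
position: [0.6208, -0.3377, 0.2503]
tool_rot: [-89.4, -0.0, 75.1]
ft_force: [0.4, 0.4, -1.0]
finger_gap: 0.0873
```

Run:
```python
from h import *
s=st(); im,_=snap('wrist','w16');snap('scene','s16');snap('top','t16')
```

```text
t29.4 p [ 620.8 -337.7  250.3] rpy [-89.4  -0.   75.1] gap 87.3 F [ 0.4  0.4 -1. ] q [  4.  28.  34.  72. -15.  85. 111.]
```

View pics/w16.png

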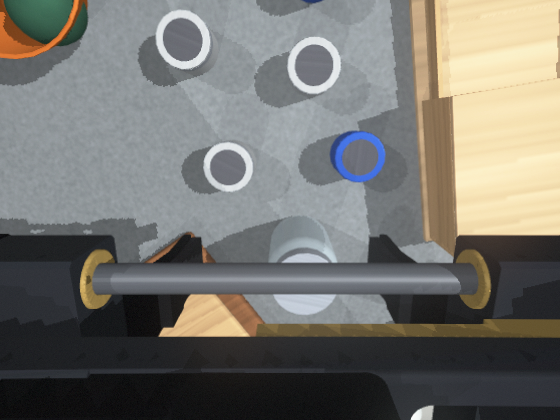

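View pics/s16.png

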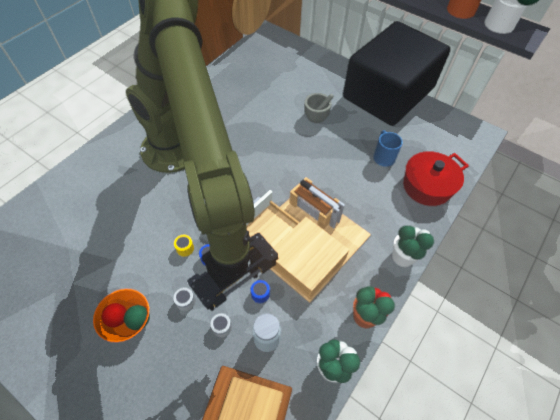

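View pics/t16.png

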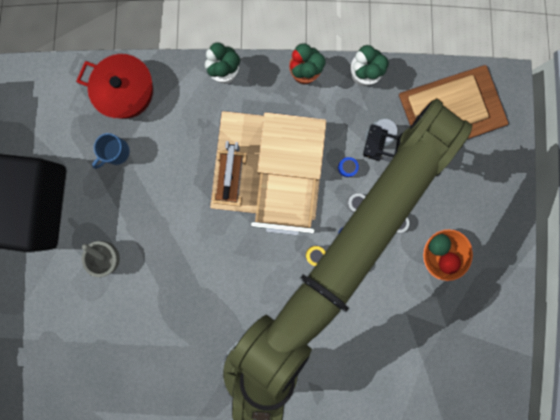

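```bash
cat >> h.py <<'E'
def pots(im,s,z=.045,vmax=235):
    hsv=cv2.cvtColor(im,cv2.COLOR_BGR2HSV)
    m=((hsv[:,:,2]>200)&(hsv[:,:,1]<25)).astype(np.uint8);m[vmax:]=0
    for c in cv2.findContours(m,cv2.RETR_EXTERNAL,2)[0]:
        if cv2.contourArea(c)>500 and len(c)>5:
            h=cv2.convexHull(c); e=cv2.fitEllipse(h)
            X=onz('wrist',h.reshape(-1,2),z,s)[:,:2].astype(np.float32)*1000
            (cx,cy),r=cv2.minEnclosingCircle(X)
            print('px',np.round(e[0]),np.round(e[1]),'ctr %.1f %.1f r %.1f'%(cx,cy,r),'elltr',np.round(onz('wrist',[e[0]],z,s)[0,:2]*1000,1))
E
python3 - <<'E'
from h import *
pots(cv2.imread('pics/w16.png'),state())
go(.587,-.395,.1,60)
E
```

```text
px [228. 166.] [48. 50.] ctr 588.3 -395.7 r 27.5 elltr [ 587.6 -395.4]
px [314.  65.] [53. 56.] ctr 510.6 -278.0 r 27.5 elltr [ 510. -278.]
px [183.  39.] [53. 59.] ctr 452.9 -401.0 r 27.3 elltr [ 452.2 -400.9]
move [-63.5 150.8  16.6] turn 15.1
```

Run:
```python
from h import *
go(.588,-.3955,.022,75)
```

```text
move [-63.7 228.8  14.8] turn 0.1
```

Request:
{"api": "carry_out", "payload": {
  "rows": [
    [-15,20,4,0],
    [-40,50,9,0],
    [-60,90,14,0],
    [-63.7,130,14.8,0],
    [-63.7,165,14.8,0],
    [-63.7,195,14.8,0],
    [-63.7,215,14.8,0],
    [-63.7,225,14.8,0],
    [-63.7,228.8,14.8,0],
    [-63.7,228.8,14.8,0]
  ]
}}

```text
clock: 30.5
position: [0.5885, -0.3953, 0.0226]
tool_rot: [-89.5, 0.0, 75.1]
ft_force: [-0.1, -0.8, 0.6]
finger_gap: 0.0872
```

Request:
{"api": "carry_out", "payload": {
  "rows": [
    [0,0,0,0],
    [0,0,0,0],
    [0,0,0,0],
    [0,0,0,0],
    [0,0,0,0],
    [0,0,0,0]
  ],
  "fingers": 0
}}

```text
clock: 31.1
position: [0.5886, -0.3953, 0.0229]
tool_rot: [-89.5, 0.0, 75.1]
ft_force: [-0.3, -0.1, 1.7]
finger_gap: 0.0552
```

Run:
```python
from h import *
s=st()
go(.62,-.13,.18,84.7)
```

```text
t31.1 p [ 588.6 -395.3   22.9] rpy [-89.5   0.   75.1] gap 55.2 F [-0.3 -0.1  1.7] q [ 10.  37.  32.  86. -21.  63. 120.]
move [ 264.4 -157.    39.1] turn -9.6
```

Run:
```python
from h import *
go(.60,-.075,.20,84.7)
```

```text
move [ 312.4 -176.7   72.7] turn -9.6
```

Request:
{"api": "carry_out", "payload": {
  "rows": [
    [0,-8,0,0],
    [0,-30,0,0],
    [0,-65,0,0],
    [5,-105,2,0],
    [30,-145,8,-1],
    [70,-172,17,-2],
    [115,-177,28,-4],
    [160,-177,39,-6],
    [205,-177,50,-8],
    [250,-177,60,-9.6],
    [285,-177,67,-9.6],
    [305,-177,72,-9.6],
    [312,-177,73,-9.6],
    [312,-177,73,-9.6],
    [312,-177,73,-9.6]
  ]
}}

```text
clock: 32.6
position: [0.5994, -0.0777, 0.2005]
tool_rot: [-89.5, 0.0, 84.6]
ft_force: [-1.3, -0.9, -1.7]
finger_gap: 0.055
```

Run:
```python
from h import *
s=st(); im,_=snap('wrist','w17')
```

```text
t32.6 p [599.4 -77.7 200.5] rpy [-89.5   0.   84.6] gap 55.0 F [-1.3 -0.9 -1.7] q [-19.  15.  28.  92.  -7.  75.  95.]
```

View pics/w17.png

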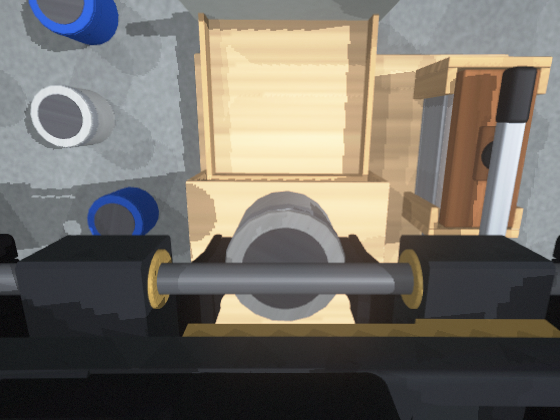

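Run:
```python
from h import *
im=cv2.imread('pics/w17.png'); cv2.imwrite('pics/w17b.png',cv2.resize(im[0:200,180:410],None,fx=3,fy=3,interpolation=cv2.INTER_CUBIC))
```

```text
(no output)
```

View pics/w17b.png

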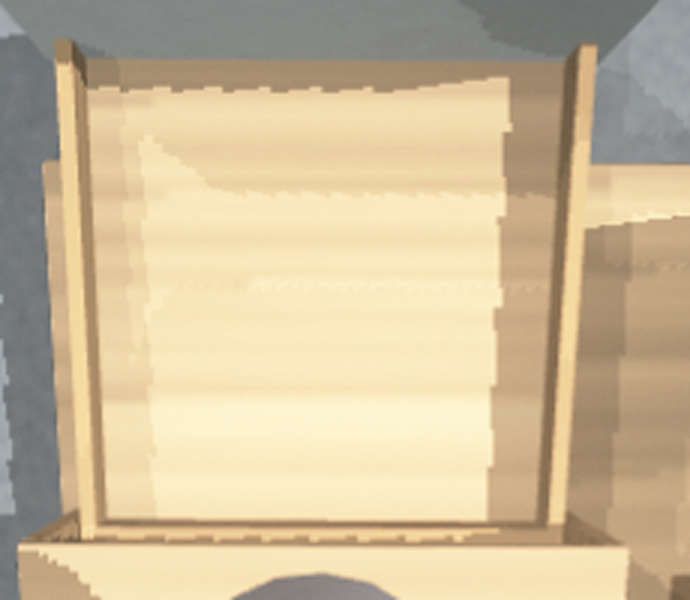

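Run:
```python
from h import *
s=state()
q=np.array([[85,60],[567,63],[542,521],[106,520]])/3.+[180-.33,-.33]
X=onz('wrist',q,.017,s)[:,:2]*1000;print(np.round(X,1).tolist(),[round(np.linalg.norm(X[i]-X[i-1]),1) for i in range(4)])
cx=np.array([np.cos(np.radians(-5.3)),np.sin(np.radians(-5.3))]);cy=np.array([-cx[1],cx[0]])
fm=(X[0]+X[1])/2;F=fm+56*cx;print('floor pt from front',F, 'from back',(X[2]+X[3])/2-89*cx)
for x,y in [(40,-40),(40,40),(-22,-40),(-22,40)]:
  P=F+x*cx+y*cy;print(x,y,np.round(P,1)); go(P[0]/1e3,P[1]/1e3,.041,84.7)
pots(cv2.imread('pics/w17.png'),s)
```

```text
[[434.9, -135.4], [450.3, 14.9], [594.2, 1.6], [579.2, -150.5]] [np.float64(145.1), np.float64(151.1), np.float64(144.5), np.float64(152.8)]
floor pt from front [498.35891982 -65.40992631] from back [498.07564036 -66.24611577]
40 -40 [ 534.5 -108.9]
move [-36.9 160.   60.3] turn -0.2
40 40 [541.9 -29.3]
move [ 43.1 159.9  60.5] turn -0.2
-22 -40 [ 472.8 -103.2]
move [-37.  160.5 122.3] turn -0.2
-22 40 [480.1 -23.5]
move [ 43.  160.5 122.5] turn -0.2
px [508. 170.] [ 20. 194.] ctr 610.1 134.6 r 54.8 elltr [599.4 135.9]
px [ 61. 116.] [55. 66.] ctr 509.7 -277.7 r 27.4 elltr [ 509.1 -277.7]
```

Request:
{"api": "carry_out", "payload": {
  "rows": [
    [8,0,12,0],
    [24,5,34,0],
    [38,20,54,0],
    [43,50,60.5,0],
    [43,85,60.5,0],
    [43,115,60.5,0],
    [43,135,60.5,0],
    [43,148,60.5,0],
    [43,155,60.5,0],
    [43,159,60.5,0],
    [43,160,60.5,0],
    [43,160,60.5,0]
  ]
}}

```text
clock: 33.85
position: [0.5425, -0.0295, 0.0417]
tool_rot: [-89.6, 0.0, 84.5]
ft_force: [0.3, -0.2, -0.7]
finger_gap: 0.0552
```

Run:
```python
from h import *
s=st();snap('wrist','w18')
```

```text
t33.9 p [542.5 -29.5  41.7] rpy [-89.6   0.   84.5] gap 55.2 F [ 0.3 -0.2 -0.7] q [-22.  16.  25. 110.  -8.  56.  92.]
```

View pics/w18.png

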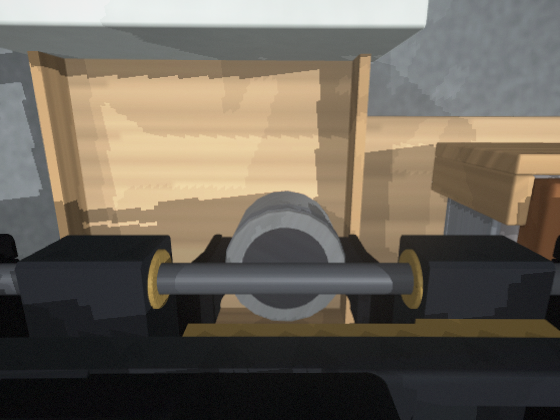

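Request:
{"api": "carry_out", "payload": {
  "rows": [
    [0,1,0,0],
    [0,1.7,0,0],
    [0,1.7,0,0]
  ]
}}

```text
clock: 34.2
position: [0.5427, -0.0294, 0.0403]
tool_rot: [-89.6, -0.0, 84.6]
ft_force: [0.1, -0.5, -1.0]
finger_gap: 0.0555
```

Request:
{"api": "carry_out", "payload": {
  "rows": [
    [0,0,0,0],
    [0,0,0,0],
    [0,-2,0,0],
    [0,-10,0,0],
    [0,-40,0,0],
    [0,-85,0,0],
    [0,-120,0,0],
    [0,-140,0,0],
    [0,-140,0,0]
  ],
  "fingers": 1
}}

```text
clock: 35.1
position: [0.5461, -0.0296, 0.1845]
tool_rot: [-90.0, -0.1, 84.5]
ft_force: [1.2, -0.4, 0.2]
finger_gap: 0.087
```

Run:
```python
from h import *
s=st();im,s=snap('wrist','w19');pots(im,s)
go(.5100,-.2778,.15,75);go(.5100,-.2778,.022,75)
```

```text
t35.1 p [546.1 -29.6 184.5] rpy [-90.   -0.1  84.5] gap 87.0 F [ 1.2 -0.4  0.2] q [-24.   7.  26. 102.  -3.  72.  88.]
px [285. 192.] [60. 61.] ctr 546.0 -30.0 r 28.8 elltr [545.3 -29.9]
px [231.  61.] [ 37. 247.] ctr 432.9 -64.6 r 99.1 elltr [428.5 -64.1]
move [-250.5   31.9   10.8] turn 9.5
move [-250.7  159.9   10.5] turn 9.5
```

View pics/w19.png

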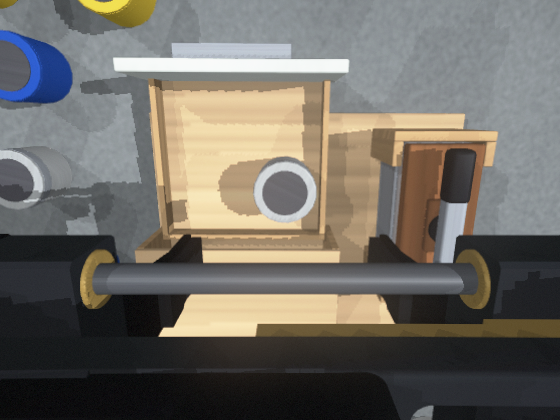

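Request:
{"api": "carry_out", "payload": {
  "rows": [
    [-15,0,1,2],
    [-50,0,3,4],
    [-95,5,5,6],
    [-140,10,7,8],
    [-185,20,9,9.5],
    [-220,32,10.5,9.5],
    [-243,50,10.5,9.5],
    [-250.6,80,10.5,9.5],
    [-250.6,110,10.5,9.5],
    [-250.6,135,10.5,9.5],
    [-250.6,150,10.5,9.5],
    [-250.6,157,10.5,9.5],
    [-250.6,160,10.5,9.5],
    [-250.6,160,10.5,9.5]
  ]
}}

```text
clock: 36.55
position: [0.5102, -0.2781, 0.0223]
tool_rot: [-89.9, -0.0, 75.0]
ft_force: [0.7, 0.5, 0.0]
finger_gap: 0.0868
```

Request:
{"api": "carry_out", "payload": {
  "rows": [
    [0,0,0,0],
    [0,0,0,0],
    [0,0,0,0],
    [0,0,0,0],
    [0,0,0,0],
    [0,0,0,0]
  ],
  "fingers": 0
}}

```text
clock: 37.15
position: [0.5104, -0.278, 0.0226]
tool_rot: [-89.9, -0.0, 75.0]
ft_force: [0.2, 0.7, 2.0]
finger_gap: 0.0554
```

Run:
```python
from h import *
s=st()
go(.5345,-.1089,.14,84.7)
go(.5345,-.1089,.040,84.7)
```

```text
t37.1 p [ 510.4 -278.    22.6] rpy [-89.9  -0.   75. ] gap 55.4 F [0.2 0.7 2. ] q [ -3.  23.  34. 106. -16.  56. 113.]
move [ 169.7 -117.3   20.6] turn -9.7
move [169.6 -17.3  20.4] turn -9.7
```

Request:
{"api": "carry_out", "payload": {
  "rows": [
    [0,-8,0,0],
    [0,-30,0,0],
    [0,-65,0,0],
    [5,-100,2,-1],
    [25,-117,6,-2],
    [60,-117,10,-4],
    [100,-117,14,-6],
    [135,-117,18,-8],
    [158,-117,20,-9.7],
    [166,-115,20.5,-9.7],
    [167.6,-100,20.5,-9.7],
    [167.6,-75,20.5,-9.7],
    [167.6,-50,20.5,-9.7],
    [167.6,-30,20.5,-9.7],
    [167.6,-20,20.5,-9.7],
    [167.6,-17,20.5,-9.7],
    [167.6,-17,20.5,-9.7]
  ]
}}

```text
clock: 38.85
position: [0.5339, -0.1131, 0.0397]
tool_rot: [-89.9, 0.0, 84.6]
ft_force: [-0.2, 0.4, -1.0]
finger_gap: 0.0555
```

Run:
```python
from h import *
s=st();im,s=snap('wrist','w20')
```

```text
t38.9 p [ 533.9 -113.1   39.7] rpy [-89.9   0.   84.6] gap 55.5 F [-0.2  0.4 -1. ] q [-17.  17.  30. 110. -10.  56. 102.]
```

View pics/w20.png

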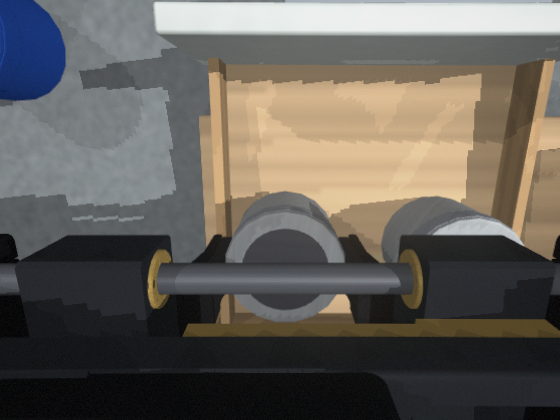

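Request:
{"api": "carry_out", "payload": {
  "rows": [
    [1,0.3,0,0],
    [1,0.3,0,0],
    [1,0,0,0],
    [1,-2,0,0],
    [1,-10,0,0],
    [1,-40,0,0],
    [1,-85,0,0],
    [1,-120,0,0],
    [1,-140,0,0],
    [1,-140,0,0]
  ],
  "fingers": 0.76
}}

```text
clock: 39.9
position: [0.5366, -0.1121, 0.1839]
tool_rot: [-90.3, -0.0, 84.6]
ft_force: [0.4, -0.6, -0.0]
finger_gap: 0.066
```

Run:
```python
from h import *
s=st();im,s=snap('wrist','w21')
go(.51,-.37,.2,75)
```

```text
t39.9 p [ 536.6 -112.1  183.9] rpy [-90.3  -0.   84.6] gap 66.0 F [ 0.4 -0.6 -0. ] q [-19.   7.  31. 102.  -4.  71.  97.]
move [-259.4  -18.6    0.8] turn 9.6
```

View pics/w21.png

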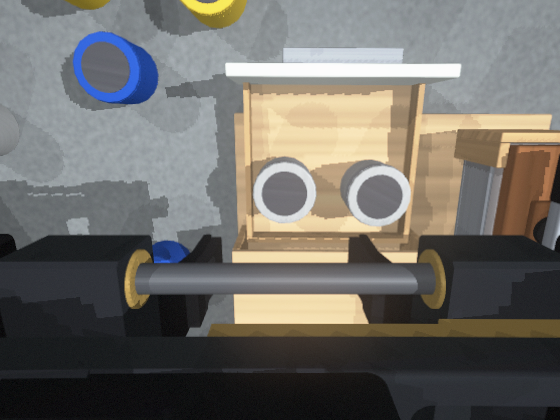

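Request:
{"api": "carry_out", "payload": {
  "rows": [
    [-15,-5,0,2],
    [-50,-18,0,4],
    [-95,-18.6,0,6],
    [-140,-18.6,0,8],
    [-185,-18.6,0.8,9.6],
    [-222,-18.6,0.8,9.6],
    [-248,-18.6,0.8,9.6],
    [-259,-18.6,0.8,9.6],
    [-259,-18.6,0.8,9.6],
    [-259,-18.6,0.8,9.6]
  ],
  "fingers": 1
}}

```text
clock: 40.95
position: [0.5102, -0.3682, 0.1993]
tool_rot: [-90.0, -0.1, 75.0]
ft_force: [-0.2, 1.0, -0.9]
finger_gap: 0.0869
```

Run:
```python
from h import *
s=st();im,s=snap('wrist','w22');pots(im,s)
go(.4525,-.401,.022,75)
```

```text
t41.0 p [ 510.2 -368.2  199.3] rpy [-90.   -0.1  75. ] gap 86.9 F [-0.2  1.  -0.9] q [  1.  19.  41.  89. -13.  76. 118.]
px [236. 139.] [57. 60.] ctr 452.5 -400.5 r 27.7 elltr [ 451.9 -400.3]
move [-47.7 177.3  47.8] turn 0.1
```

View pics/w22.png

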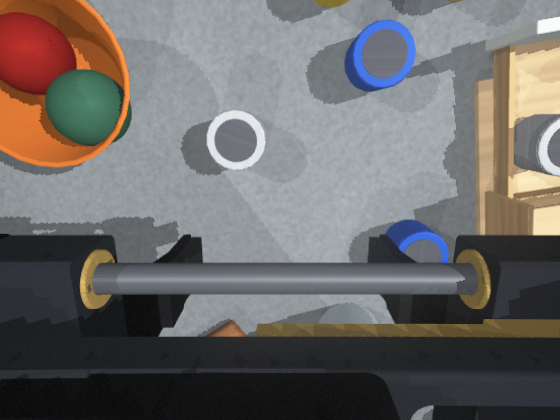

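Request:
{"api": "carry_out", "payload": {
  "rows": [
    [-12,15,12,0],
    [-30,45,30,0],
    [-45,85,45,0],
    [-47.7,115,47.8,0],
    [-47.7,140,47.8,0],
    [-47.7,160,47.8,0],
    [-47.7,172,47.8,0],
    [-47.7,177,47.8,0],
    [-47.7,177,47.8,0]
  ]
}}

```text
clock: 41.9
position: [0.453, -0.4002, 0.0223]
tool_rot: [-90.0, -0.2, 75.2]
ft_force: [0.3, 0.7, 0.2]
finger_gap: 0.087
```

Request:
{"api": "carry_out", "payload": {
  "rows": [
    [0,0,0,0],
    [0,0,0,0],
    [0,0,0,0],
    [0,0,0,0],
    [0,0,0,0],
    [0,0,0,0]
  ],
  "fingers": 0
}}

```text
clock: 42.5
position: [0.4531, -0.4004, 0.0226]
tool_rot: [-90.1, -0.2, 75.2]
ft_force: [-0.2, 1.5, 0.8]
finger_gap: 0.0556
```

Run:
```python
from h import *
s=st()
go(.4728,-.1032,.15,84.7)
go(.4728,-.1032,.040,84.7)
```

```text
t42.5 p [ 453.1 -400.4   22.6] rpy [-90.1  -0.2  75.2] gap 55.6 F [-0.2  1.5  0.8] q [  8.  27.  38. 103. -20.  57. 129.]
move [ 292.7 -126.7   56.8] turn -9.5
move [292.4 -16.7  57. ] turn -9.5
```

Request:
{"api": "carry_out", "payload": {
  "rows": [
    [0,-8,0,0],
    [0,-30,0,0],
    [0,-65,0,0],
    [8,-105,2,0],
    [35,-127,7,-1],
    [80,-127,16,-3],
    [125,-127,24,-5],
    [170,-127,33,-7],
    [215,-127,42,-9.5],
    [260,-127,50,-9.5],
    [295,-127,56,-9.5],
    [320,-127,57,-9.5],
    [330,-127,57,-9.5],
    [332,-120,57,-9.5],
    [332,-95,57,-9.5],
    [332,-65,57,-9.5],
    [332,-40,57,-9.5],
    [332,-25,57,-9.5],
    [332,-19,57,-9.5],
    [332,-19,57,-9.5]
  ]
}}

```text
clock: 44.5
position: [0.482, -0.0665, 0.0416]
tool_rot: [-90.0, -0.1, 84.5]
ft_force: [0.1, -1.0, -0.3]
finger_gap: 0.0557
```

Run:
```python
from h import *
s=st();im,s=snap('wrist','w23')
go(.4763,-.0638,.0395,84.7)
```

```text
t44.5 p [482.  -66.5  41.6] rpy [-90.   -0.1  84.5] gap 55.7 F [ 0.1 -1.  -0.3] q [-21.   9.  28. 118.  -5.  54.  94.]
move [1.8 3.  6.8] turn -0.1
```

View pics/w23.png

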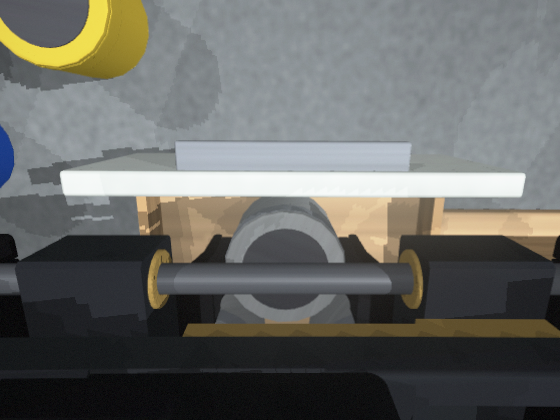

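Request:
{"api": "carry_out", "payload": {
  "rows": [
    [1,0,2,0],
    [1.5,0,4.5,0],
    [1.5,1,4.5,0],
    [1.5,1.8,4.5,0],
    [1.5,1.8,4.5,0]
  ]
}}

```text
clock: 45.05
position: [0.4786, -0.0642, 0.0408]
tool_rot: [-90.1, -0.1, 84.6]
ft_force: [0.2, 1.1, -1.4]
finger_gap: 0.0552
```

Request:
{"api": "carry_out", "payload": {
  "rows": [
    [0,0,0,0],
    [0,0,0,0],
    [0,-2,0,0],
    [0,-10,0,0],
    [0,-40,0,0],
    [0,-80,-15,0],
    [0,-120,-40,0],
    [0,-140,-60,0],
    [0,-145,-70,0],
    [0,-145,-70,0]
  ],
  "fingers": 0.8
}}

```text
clock: 46.05
position: [0.5488, -0.0712, 0.1862]
tool_rot: [-90.1, -0.1, 84.6]
ft_force: [-1.1, 0.6, -0.4]
finger_gap: 0.0699
```

Run:
```python
from h import *
s=st();im,s=snap('wrist','w24')
```

```text
t46.0 p [548.8 -71.2 186.2] rpy [-90.1  -0.1  84.6] gap 69.9 F [-1.1  0.6 -0.4] q [-22.   8.  29. 101.  -4.  72.  93.]
```

View pics/w24.png

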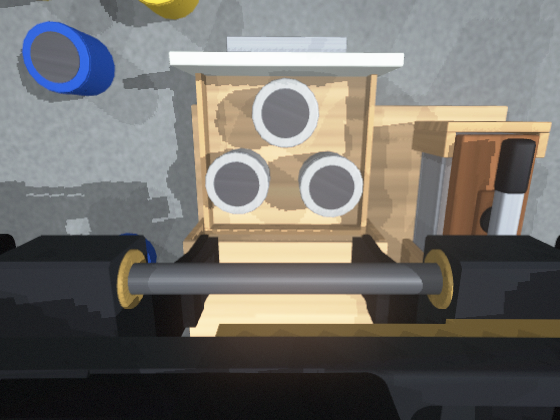

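Run:
```python
from h import *
F=np.array([498.2,-65.8]);yaw=np.radians(-5.3);cx=np.array([np.cos(yaw),np.sin(yaw)]);cy=np.array([-cx[1],cx[0]])
P=(F-80*cx-65*cy)/1000;print(P,np.hypot(*P))
go(P[0],P[1],.186,84.7);go(P[0],P[1],.055,84.7)
s=state();T('panel top outer ends',[[170,53],[404,55]],.08,s,1,(0,0))
```

```text
[ 0.41253794 -0.12313246] 0.4305219517229988
move [-64.5  -1.2 129.1] turn -0.1
move [-64.7 129.8 129. ] turn -0.1
panel top outer ends [[-85.5, 104.8, 114.0], [88.0, 105.0, 112.5]]
```

Request:
{"api": "carry_out", "payload": {
  "rows": [
    [-10,0,15,0],
    [-30,0,45,0],
    [-50,0,85,0],
    [-62,0,115,0],
    [-64.5,0,128,0],
    [-64.5,0,130,0],
    [-64.5,0,130,0],
    [-64.5,0,130,0]
  ],
  "fingers": 0
}}

```text
clock: 46.9
position: [0.4118, -0.1225, 0.1843]
tool_rot: [-89.9, -0.1, 84.6]
ft_force: [-0.0, -0.5, 0.7]
finger_gap: 0.0133
```

Run:
```python
from h import *
s=st();im,s=snap('wrist','w25')
go(.4125,-.123,.055,84.7)
```

```text
t46.9 p [ 411.8 -122.5  184.3] rpy [-89.9  -0.1  84.6] gap 13.3 F [-0.  -0.5  0.7] q [-19. -10.  30. 116.   5.  72.  93.]
move [ -0.4 129.4  -0.7] turn -0.1
```

View pics/w25.png

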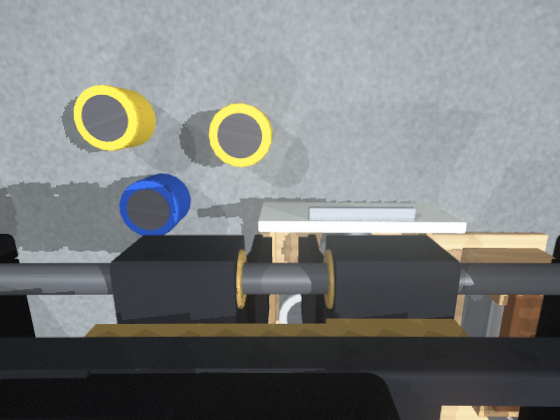

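Run:
```python
from h import *
T('p',[[262,205],[300,207],[460,222],[310,208],[414,208],[270,135]],.08,state(),1,(0,0))
T('yellow',[[240,135],[101,118],[148,209]],.045,state(),1,(0,0))
```

```text
p [[-19.5, 104.4, -2.4], [12.1, 104.4, -4.1], [146.6, 104.5, -17.3], [20.4, 104.4, -5.0], [107.0, 104.5, -5.1], [-12.2, 104.5, 54.6]]
yellow [[-40.5, 139.5, 52.9], [-161.7, 139.4, 67.4], [-129.5, 139.3, -15.4]]
```

Request:
{"api": "carry_out", "payload": {
  "rows": [
    [-2,15,0,0],
    [-2,45,0,0],
    [-2,80,0,0],
    [-2,110,0,0],
    [-2,125,0,0],
    [-2,129,0,0],
    [-2,129,0,0],
    [-2,129,-4,0],
    [-2,129,-8,0],
    [-2,129,-14,0],
    [-2,129,-21,0],
    [-2,129,-28,0],
    [-2,129,-35,0],
    [-2,129,-42,0],
    [-2,129,-49,0],
    [-2,129,-56,0],
    [-2,129,-63,0],
    [-2,129,-70,0],
    [-2,129,-77,0],
    [-2,129,-80,0]
  ]
}}

```text
clock: 48.95
position: [0.4922, -0.132, 0.0553]
tool_rot: [-90.0, -0.0, 84.6]
ft_force: [-0.1, -0.0, 1.0]
finger_gap: 0.0004
```

Run:
```python
from h import *
s=st();im,s=snap('wrist','w26')
```

```text
t49.0 p [ 492.2 -132.    55.3] rpy [-90.   -0.   84.6] gap 0.4 F [-0.1 -0.   1. ] q [-18.  11.  33. 115.  -7.  56. 103.]
```

View pics/w26.png

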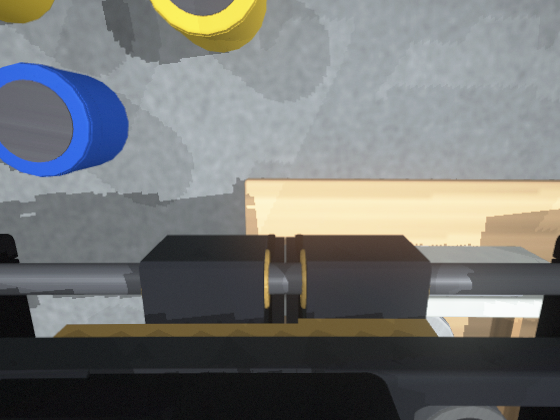

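Request:
{"api": "carry_out", "payload": {
  "rows": [
    [0,0,-5,0],
    [0,0,-12,0],
    [0,0,-19,0],
    [0,0,-26,0],
    [0,0,-33,0],
    [0,0,-40,0],
    [0,0,-47,0],
    [0,0,-53,0],
    [0,0,-58,0],
    [0,0,-62,0],
    [0,0,-65,0],
    [0,0,-65,0]
  ]
}}

```text
clock: 50.2
position: [0.5549, -0.1377, 0.0553]
tool_rot: [-89.6, -0.1, 84.6]
ft_force: [-9.2, 1.5, 6.6]
finger_gap: 0.0004
```

Request:
{"api": "carry_out", "payload": {
  "rows": [
    [0,0,-1.5,0],
    [0,0,-3,0],
    [0,0,-4,0],
    [0,0,-4,0]
  ]
}}

```text
clock: 50.6
position: [0.5548, -0.1377, 0.0554]
tool_rot: [-89.1, -0.2, 84.6]
ft_force: [-13.3, 2.1, 10.8]
finger_gap: 0.0002
```

Request:
{"api": "carry_out", "payload": {
  "rows": [
    [0,0,5,0],
    [0,0,20,0],
    [0,-20,50,0],
    [0,-60,70,0],
    [0,-110,75,0],
    [0,-160,60,0],
    [50,-190,20,0],
    [95,-200,-25,0],
    [135,-200,-70,0],
    [165,-200,-100,0],
    [175,-200,-110,0],
    [175,-200,-110,0]
  ]
}}

```text
clock: 51.8
position: [0.6874, 0.0342, 0.251]
tool_rot: [-89.1, -0.3, 85.2]
ft_force: [-0.2, 1.8, -1.0]
finger_gap: 0.0002
```

Run:
```python
from h import *
s=st();im,s=snap('wrist','w27');snap('scene','s27');
im,_=snap('top','t27')
```

```text
t51.8 p [687.4  34.2 251. ] rpy [-89.1  -0.3  85.2] gap 0.2 F [-0.2  1.8 -1. ] q [-25.  25.  28.  75. -12.  84.  88.]
```

View pics/w27.png

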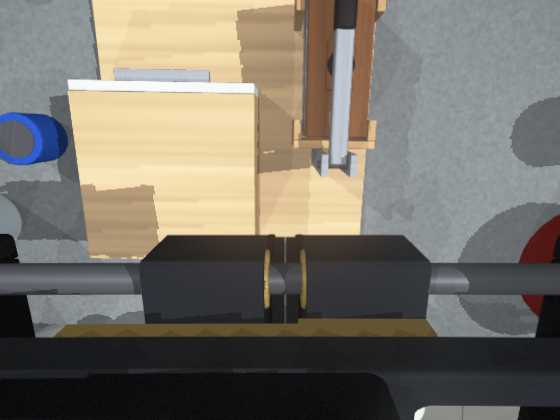

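View pics/s27.png

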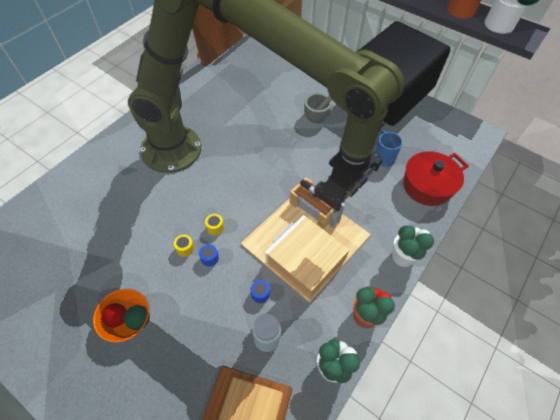

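Request:
{"api": "carry_out", "payload": {
  "rows": [
    [15,-10,0,0],
    [50,-30,0,0],
    [85,-40,0,0],
    [105,-40,0,0],
    [110,-40,0,0],
    [110,-40,0,0]
  ]
}}

```text
clock: 52.55
position: [0.6943, 0.1341, 0.2937]
tool_rot: [-89.1, -0.1, 84.6]
ft_force: [-0.4, -0.6, 0.5]
finger_gap: 0.0008
```

Run:
```python
from h import *
s=st();im,s=snap('wrist','w28');cv2.imwrite('pics/w28b.png',cv2.resize(im[0:240,0:320],None,fx=2.5,fy=2.5,interpolation=cv2.INTER_CUBIC))
# expected: bar tip at a=0
cx=np.array([np.cos(np.radians(-5.3)),np.sin(np.radians(-5.3))]);piv=np.array([.5757,.0953])+.088*cx
tip=piv-.152*cx
print('pred tip px (level)',proj('wrist',[[*tip,.105]],s),'scene',proj('scene',[[*tip,.105]]),'if 10mm high',proj('wrist',[[*tip,.115]],s),proj('scene',[[*tip,.115]]))
sc,_=snap('scene');cv2.imwrite('pics/s28b.png',cv2.resize(sc[160:310,230:380],None,fx=4,fy=4,interpolation=cv2.INTER_CUBIC))
```

```text
t52.5 p [694.3 134.1 293.7] rpy [-89.1  -0.1  84.6] gap 0.8 F [-0.4 -0.6  0.5] q [-30.  27.  27.  67. -12.  90.  79.]
pred tip px (level) [[232.16290748  -0.45586693]] scene [[301.77873779 181.20093748]] if 10mm high [[230.48962682  -4.42094411]] [[301.9712479  179.34142388]]
```

View pics/w28b.png

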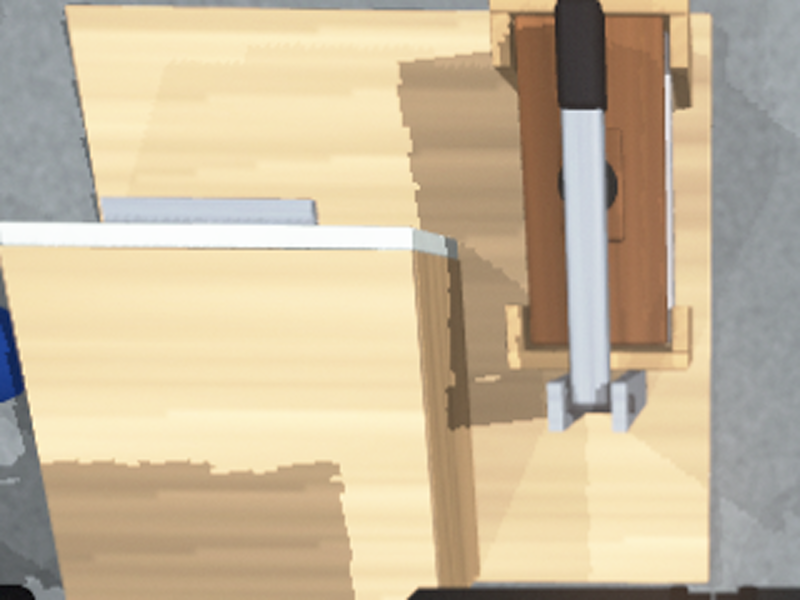

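View pics/s28b.png

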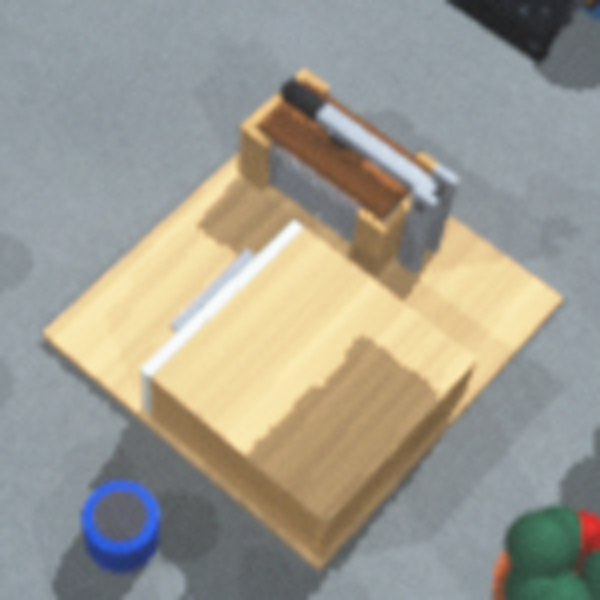

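```bash
python3 -c "
from plant import job
print(job.sign_off())"
```

```text
the job is handed in; nothing more can be done
None
```

The caddy is packed and the job is handed in at about 52.6 s of the 200 s.

**Stack and clamp:** the tin, plate and lid (block up) went into the bay in that order. I then swung the clamp arm down over the lid.
- The clamp came to a firm stop with the bar's top at 111.2 mm, against 111 mm when level.
- In the last scene picture its tip is within about 1 px of the level prediction.
- In the last wrist view a thin white edge of the plate shows beside the lid, so the lid sits a millimetre or two off centre across the bay.

**Pots and drawer:** this start had three plain metal pots. All three stood upright on the drawer floor in the last picture before closing. I pushed the drawer until it stopped with about 13 N and no further travel. The pictures afterwards show the front panel against the cabinet.

**Everything else:** I did not touch the mug, mortar, jar, bowl or the blue and yellow pots. I saw no sign of a knocked item or a slipped grip. No check failed. The top camera disagreed with the wrist camera by about 4 to 7 mm, so I used the wrist camera for every grasp and placement.

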